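# Strip a pellet-pressing die into its fitted tray

### The job

Strip the stacked pellet-pressing die from the top down, one part at a time: stand the plunger in its bored block, lay the brass collar in the small round well, put the die body over the peg, and last lay the die base in the large round well. Seat every part fully home, upright and released, setting it down gently rather than letting it fall, and leave the brown bottle and the timer standing where they are.

Things in the scene. Friction and masses are not known exactly. Their poses are not given: they have to be found in the camera images.
- plunger: Steel plunger, top of the stack, 0.12 kg: knurled head 34 mm diameter, 16 mm high, on a shank 14 mm diameter, 45 mm long. Origin: centre of the shank's lower end, so the head spans z = 45 to 61 mm; z up. At the start the shank stands through the collar in the die body's 16 mm bore, the head resting on the collar; it comes free when drawn straight up 45 mm.
- stop_collar: Plain brass ring of 44 mm outer diameter, 18 mm hole, 16 mm high, about 0.12 kg. Origin: centre of its underside; z up. At the start it lies loose on top of the die body round the plunger's shank.
- die_body: Bright steel cylinder with two thin black bands, 54 mm diameter, 34 mm high, with a through bore of 16 mm along its axis, about 0.35 kg. Origin: centre of its underside; z up. At the start it stands on the die base, located by the base's small boss.
- die_base: Steel disc with a knurled side, the lowest part of the die, 64 mm diameter, 22 mm high, about 0.4 kg, with a boss of 13 mm diameter and 3 mm height on its top centre that stands in the bore of the die body. Origin: centre of its underside; z up. It stands on the worktop at the start.
- seat_plunger: White seat, a 96 x 96 x 16 mm plate, one of four fixed two by two at 100 mm pitch in a grey tray (210 mm square, rim 14 mm), in any order. On it a 50 mm square block, top 48 mm over the underside, with a 20 mm through hole (mouth 26 mm). The plunger head rests on the block; the shank's end is then 3 mm above this origin. Origin: centre of the plate's underside, 4 mm above the worktop; z up.
- seat_collar: White seat, a 96 x 96 x 16 mm plate, one of four fixed two by two at 100 mm pitch in a grey tray (210 mm square, rim 14 mm), in any order. For the collar: the small round well, lined dark, at its centre: 60 mm diameter, 6 mm deep, its floor 10 mm above the plate's underside. Origin: centre of the plate's underside, 4 mm above the worktop; z up.
- seat_body: White seat, a 96 x 96 x 16 mm plate, one of four fixed two by two at 100 mm pitch in a grey tray (210 mm square, rim 14 mm), in any order. Flat, with a dark 40 mm disc and an upright steel peg at its centre, 8 mm diameter, 20 mm high, tapered over the last 8 mm; the die body stands on the plate, its bore over the peg. Origin: centre of the plate's underside, 4 mm above the worktop; z up.
- seat_base: White seat, a 96 x 96 x 16 mm plate, one of four fixed two by two at 100 mm pitch in a grey tray (210 mm square, rim 14 mm), in any order. For the die base: the large round well, lined dark, at its centre: 80 mm diameter, 8 mm deep, its floor 8 mm above the plate's underside. Origin: centre of the plate's underside, 4 mm above the worktop; z up.
- alcohol_bottle: Bystander: brown bottle with a white cap and a red and white label, 48 mm diameter, 89 mm high, standing loose behind the die (away from the robot). Origin: centre of its underside.
- bench_timer: Bystander: light timer, 53 mm diameter, 22 mm high, lying loose in front of the die (towards the robot). Origin: centre of its underside.
There are look-alikes about, which are no part of the job. What is shaped like the die_base but green or purple is not meant.

How it is judged:
On the way, in this order (a step that is already met when the one before it is completed fails the run):
1. the plunger is seated in its own place (horizontal distance between plunger and seat_plunger below 0.006 m and z of plunger in the frame of seat_plunger between 0 and 0.006 m and angle between plunger's own z axis and vertical below 0.08 rad and contact force between the fingers and plunger below 0.1 N), for 0.2 s.
2. the brass collar is seated in its own place (horizontal distance between stop_collar and seat_collar below 0.01 m and z of stop_collar in the frame of seat_collar between 0.007 and 0.013 m and angle between stop_collar's own z axis and vertical below 0.08 rad and contact force between the fingers and stop_collar below 0.1 N), for 0.2 s.
3. the die body is seated in its own place (horizontal distance between die_body and seat_body below 0.008 m and z of die_body in the frame of seat_body between 0.013 and 0.019 m and angle between die_body's own z axis and vertical below 0.08 rad and contact force between the fingers and die_body below 0.1 N), for 0.2 s.
4. the die base is seated in its own place (horizontal distance between die_base and seat_base below 0.01 m and z of die_base in the frame of seat_base between 0.005 and 0.011 m and angle between die_base's own z axis and vertical below 0.08 rad and contact force between the fingers and die_base below 0.1 N), for 0.2 s.
At the end, for the whole second after the job is handed in: Plunger hanging in its block (axis within 6 mm of the hole's), collar in the small well, die body over the peg (within 8 mm) and die base in the large well (wells within 10 mm of the centre), every part within 3 mm of its fully seated height, upright within 0.08 rad, released and at rest (all of step 1 and all of step 2 and all of step 3 and all of step 4 and linear speed of each of plunger, stop_collar, die_body, die_base below 0.02 m/s and angular speed of each of plunger, stop_collar, die_body, die_base below 0.3 rad/s); the robot touches nothing.
It fails at once if a part is let fall: it moves faster than 0.75 m/s out of the fingers (a free fall of about 3 cm) ((linear speed of plunger above 0.75 m/s and contact force between the fingers and plunger below 0.1 N) or (linear speed of stop_collar above 0.75 m/s and contact force between the fingers and stop_collar below 0.1 N) or (linear speed of die_body above 0.75 m/s and contact force between the fingers and die_body below 0.1 N) or (linear speed of die_base above 0.75 m/s and contact force between the fingers and die_base below 0.1 N)).
It fails at once if a part of the die is tipped over (more than 0.6 rad) (angle between any of plunger, stop_collar, die_body, die_base's own z axis and vertical above 0.6 rad).
It fails at once if the brown bottle or the timer is moved more than 20 mm (distance of any of alcohol_bottle, bench_timer from where it was at the start of the episode above 0.02 m).
It also fails if it takes over 120 s, if anything falls off the work surface, if the arm or the gripper's body presses on something with over 40 N, if the wrist force passes 120 N, or if a joint passes its speed limit or range.

### The arm

A 6-joint arm with a two-finger parallel gripper is mounted at the origin on a cart in front of the work surface, level with it; the furniture and walls round the work are solid. World frame = base frame: x ahead of the robot, y to its left, z up, the work surface at z = 0. Lengths are in m, angles in rad, forces in N, time in s.
With the tool pointing down it reaches from about 0.25 to 0.725 m from the base axis. Payload 4 kg.
Tool frame: the origin (TCP) lies at the very end of the fingers, on their centre line; the grasp point (between the pads) lies 19 mm behind it; z points along the fingers, y is the direction in which the jaws open and shut (so a half turn about z gives the same grasp; the last joint's range is limited). The gripper opens to 85 mm and grips with 20 to 120 N. Pads are 22 mm wide; open, the fingers measure 114 mm over their backs; the gripper's body (76 mm by 85 mm) begins 54 mm behind the grasp point. The pads swing forward as they close: fully open they stand 13 mm farther back than shut.
Start: joints at [1.203, 0.241, 0.005, 1.335, 0, 1.571], TCP at [0.18, 0.467, 0.231] pointing down, gripper open.
Joint ranges: [-2.72, 2.72], [-1.05, 1.87], [-1.09, 1.28], [-1.99, 2.15], [-1.42, 1.44], [-3.14, 3.14]. Speed limits (rad/s): [2.79, 2.79, 3.14, 3.14, 3.14, 3.14].

### API

Orientations are given as a unit quaternion [x, y, z, w].
In Python, from workcell import bot gives the robot as it stands.
- The arm moves only by the shell command python3 -m crank 'ROWS'. ROWS is JSON, a list that holds one entry, the list of rows, each a list of 5 numbers: the shift along the tool's x, y, z in mm, then the turn about the tool's z in degrees, then the closure in counts, from 0 (fully open) to 255 (shut). In form: [[[tx, ty, tz, turn, grip], ...]]. A call has 1 to 12 rows; each row shifts and turns the pose as measured when the row begins, along the tool's axes as they then stand; what a row does not reach is not made up. A row lasts 1/8 s, in which the tool goes at most 62.5 mm and 10.7 degrees, less where a joint would pass 70% of its speed; a pose out of reach is approached as far as the arm can. A call is refused whole if a number of a shift passes 62.5 or a number of a turn 10.7, either way. A call with a gripper value outside its range is refused whole. The fingers move at their own pace and stop on an object; the grip force is fixed at half the most. Time passes only in rows, so rows that do not move let the fingers close. It gives the time, the measured TCP pose, the force and the opening at its end, in the units of the state.
- bot.get_obs(): the state, without advancing time (a new reading comes with each control period).
- bot.camera(name): name is "side" or "top"; returns a dict with "img" (400x640x3 uint8, blue, green, red), "depth" (400x640 float32, m along the optical axis (not along the pixel's ray), 0 where there is no reading), "fx", "fy", "cx", "cy" (pixels), "R" (3x3) and "t" (3): a world point X has camera coordinates R X + t. Camera axes: x right, y down, z forward; pixel columns grow to the right and rows downward; lengths in m; the calibration is good to about 2 mm. A picture is of the moment at which its call begins.
- bot.job_done(): hands the job in, once; it reports no verdict.
The state is a dict: "clock": time; "joint_pos": joint angles; "joint_vel": joint speeds; "tau": joint torques, N m; "eef_pos": TCP position; "tool_rot": TCP orientation; "ft_force": force on the tool from outside, world axes, zero at the start; "ft_torque": the same for the moment, N m; "grip_width": finger opening in m.
Only numpy, scipy, OpenCV 4.12 (cv2) and the standard library are available. Lean on these libraries where they do the work, as an engineer would, in place of code of your own. Each camera call takes 0.05 s, during which the arm holds its last target.

## Working session

There is one attempt and no reset: what is moved stays moved. The work goes in short steps, Python scripts to look and compute and a shell command to move; the robot and the scene stay as the last step left them, time stands still between calls to the robot, and variables do not carry over. Pictures are saved under pics/ and viewed, and the job is handed in when it is done.

```bash
ls -la; mkdir -p pics
python3 - <<'E'
from workcell import bot
import cv2,numpy as np
o=bot.get_obs()
for k,v in o.items(): print(k,np.round(v,4))
for n in("side","top"):
    c=bot.camera(n); cv2.imwrite(f"pics/{n}0.png",c["img"]); np.savez(f"pics/{n}0.npz",**c)
    print(n,c["fx"],c["fy"],c["cx"],c["cy"],np.round(c["R"],3).tolist(),c["t"])
E
```

```text
total 12
drwxr-xr-x  3 agent agent 4096 Dec  6 05:46 .
drwxr-xr-x 23 root  root  4096 Dec  6 05:46 ..
drwxr-xr-x  2 agent agent 4096 Dec  6 05:46 pics
clock 0.0
joint_pos [1.203  0.2414 0.0037 1.3352 0.     1.5708]
joint_vel [-0.0007 -0.0007 -0.0019 -0.0007  0.0009  0.0003]
tau [ 2.20000e-03 -3.72316e+01  2.52409e+01  1.69000e-02  2.00000e-04
  0.00000e+00]
eef_pos [0.1795 0.466  0.2304]
tool_rot [ 1.829e-01  9.831e-01 -1.000e-03 -2.000e-04]
ft_force [ 0.3294 -0.4252 -1.0239]
ft_torque [ 0.0397 -0.036   0.0504]
grip_width 0.0854
side 456.7896814130698 456.7896814130698 312.60514759223474 200.38508682513802 [[-0.989, -0.15, -0.0], [-0.101, 0.664, -0.741], [0.112, -0.732, -0.672]] [0.51154587 0.0837398  1.11399765]
top 447.66445433202813 447.66445433202813 316.23323758215076 201.77053089908586 [[-0.028, -0.999, -0.029], [-0.985, 0.033, -0.172], [0.173, 0.024, -0.985]] [0.03813406 0.53972044 1.12864781]
```

View pics/side0.png

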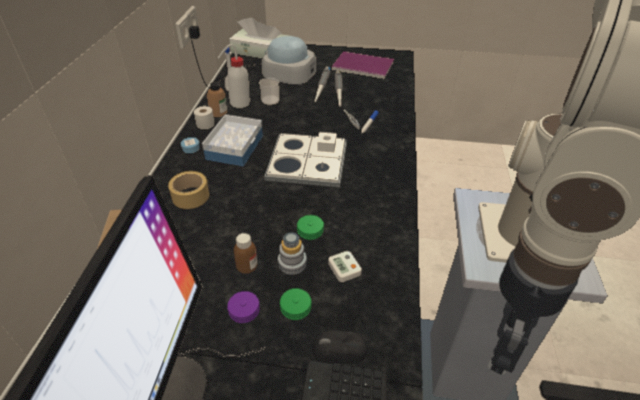

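View pics/top0.png

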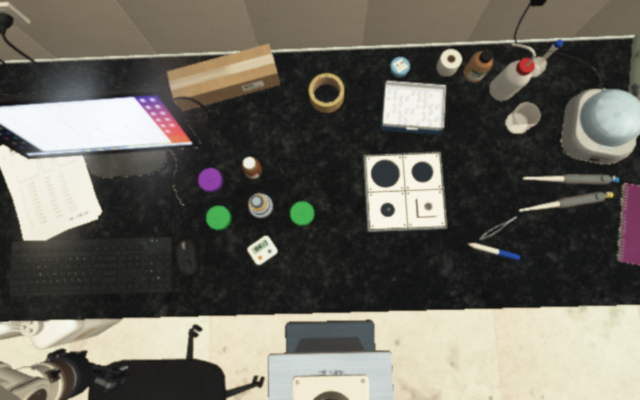

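The side view shows the die stack at about (292,255), the bottle at (245,254), the timer at (345,266), and the tray at (307,158). The top view has the stack at (260,206), the bottle at (251,167), the timer at (262,250), and the tray at (405,190). Green and purple discs look like the base, at top (218,217), (302,213) and (210,180).

```bash
cat > h.py <<'E'
import numpy as np,cv2
def load(n): 
    d=np.load(f"pics/{n}.npz"); return {k:d[k] for k in d.files}
def cloud(c):
    h,w=c["depth"].shape; v,u=np.mgrid[:h,:w]; z=c["depth"]
    P=np.stack([(u-c["cx"])/c["fx"]*z,(v-c["cy"])/c["fy"]*z,z],-1)
    return (P-c["t"])@c["R"]
def atz(c,u,v,Z):
    d=np.array([(u-c["cx"])/c["fx"],(v-c["cy"])/c["fy"],1.])@c["R"]; o=-c["t"]@c["R"]
    return o+d*(Z-o[2])/d[2]
def proj(c,X):
    p=c["R"]@np.asarray(X)+c["t"]; return c["fx"]*p[0]/p[2]+c["cx"],c["fy"]*p[1]/p[2]+c["cy"]
def snap(name,tag):
    from workcell import bot
    c=bot.camera(name); np.savez(f"pics/{tag}.npz",**c); cv2.imwrite(f"pics/{tag}.png",c["img"]); return c
def crop(c,u0,v0,u1,v1,s,out):
    cv2.imwrite(out,cv2.resize(c["img"][v0:v1,u0:u1],None,fx=s,fy=s,interpolation=cv2.INTER_CUBIC))
E
python3 - <<'E'
from h import *
t=load("top0"); s=load("side0")
crop(t,190,140,330,280,5,"pics/tstack.png") 
crop(t,355,140,455,240,6,"pics/ttray.png")
crop(s,220,200,370,310,5,"pics/sstack.png"); crop(s,255,125,355,190,7,"pics/stray.png")
P=cloud(t)
for u,v in [(260,206),(251,167),(262,250),(405,190),(386,173),(422,172),(388,210),(428,207),(300,280)]: print(u,v,P[v,u].round(3))
P=cloud(s)
for u,v in [(291,240),(243,240),(345,262),(327,137)]: print(u,v,P[v,u].round(3))
E
```

```text
260 206 [0.528 0.164 0.085]
251 167 [0.629 0.186 0.091]
262 250 [0.42  0.169 0.024]
405 190 [ 0.572 -0.219  0.009]
386 173 [ 0.619 -0.17   0.015]
422 172 [ 0.618 -0.266  0.017]
388 210 [ 0.514 -0.167  0.035]
428 207 [ 0.522 -0.277  0.014]
300 280 [0.34  0.072 0.003]
291 240 [0.537 0.182 0.088]
243 240 [0.638 0.198 0.089]
345 262 [0.419 0.163 0.015]
327 137 [ 0.517 -0.276  0.047]
```

View pics/tstack.png

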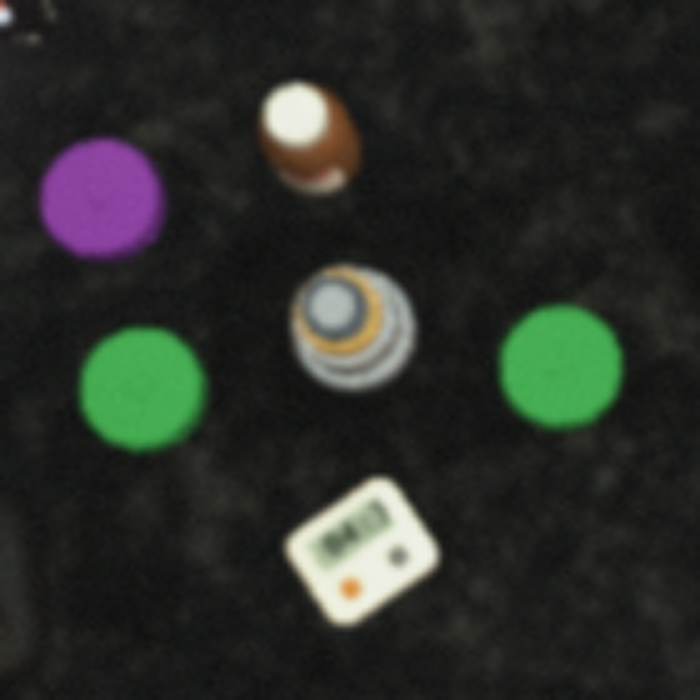

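View pics/ttray.png

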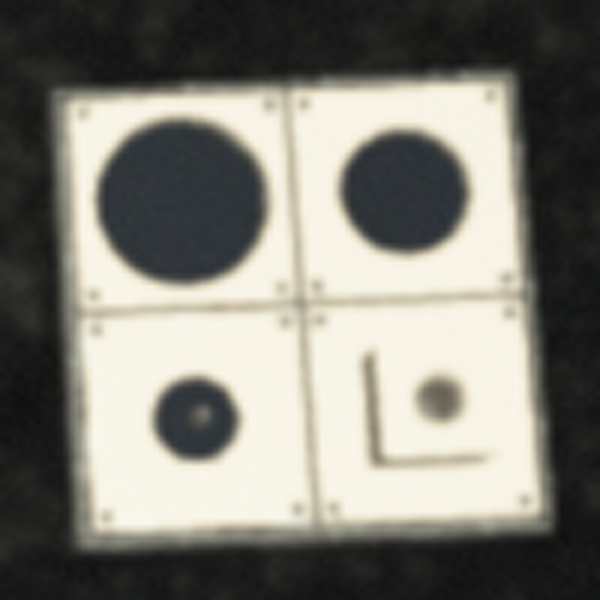

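View pics/sstack.png

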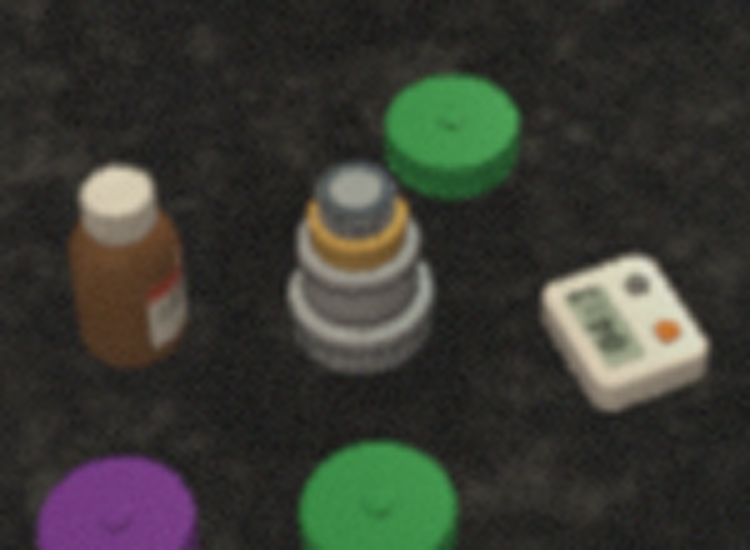

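View pics/stray.png

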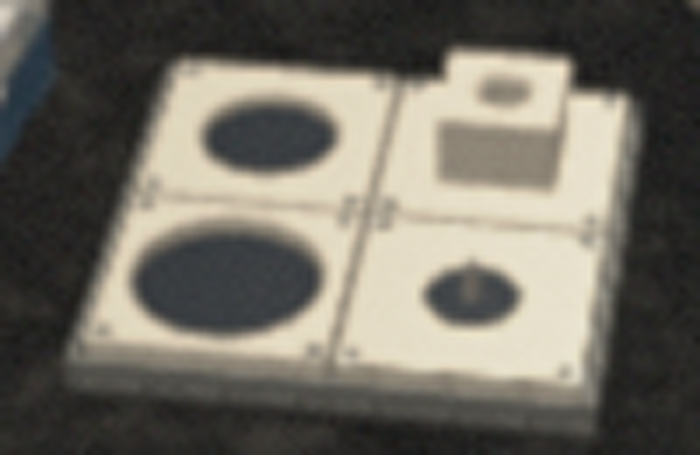

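```bash
cat >> h.py <<'E'
def toplane(c,uv,Z): return np.array([atz(c,u,v,Z)[:2] for u,v in uv])
E
python3 - <<'E'
from h import *
for n,roi in(("top0",(355,140,455,240)),("side0",(255,125,355,190))):
    c=load(n); u0,v0,u1,v1=roi; g=cv2.cvtColor(c["img"],cv2.COLOR_BGR2GRAY)[v0:v1,u0:u1]
    k=6; G=cv2.resize(g,None,fx=k,fy=k,interpolation=cv2.INTER_CUBIC)
    _,m=cv2.threshold(G,0,255,cv2.THRESH_BINARY+cv2.THRESH_OTSU)
    cs,h=cv2.findContours(m,cv2.RETR_CCOMP,cv2.CHAIN_APPROX_NONE)
    cs2=lambda q:(q.reshape(-1,2)+.5)/k-.5+[u0,v0]
    i=max(range(len(cs)),key=lambda i:cv2.contourArea(cs[i]))
    big=toplane(c,cs2(cs[i]),0.020)
    r=cv2.minAreaRect((big*1e4).astype(np.float32)); print(n,"rect",np.array(r[0])/1e4,np.array(r[1])/1e4,r[2])
    for j in range(len(cs)):
        if h[0][j][3]>=0 and cv2.contourArea(cs[j])>300:
            p=toplane(c,cs2(cs[j]),0.020); e=cv2.fitEllipse((p*1e4).astype(np.float32)); print("  hole",np.round(np.array(e[0])/1e4,4),np.round(np.array(e[1])/1e4,4))
E
```

```text
top0 rect [ 0.56805059 -0.21503862] [0.20635225 0.20588242] 0.28617867827415466
  hole [ 0.5242 -0.2752] [0.0145 0.0166]
  hole [ 0.5185 -0.1665] [0.0366 0.0368]
  hole [ 0.619  -0.2657] [0.0564 0.0568]
  hole [ 0.618  -0.1658] [0.076  0.0764]
side0 rect [ 0.56487656 -0.22334956] [0.20535879 0.2364668 ] 0.4820258915424347
  hole [ 0.5164 -0.1669] [0.0359 0.0365]
  hole [ 0.6157 -0.1629] [0.0712 0.0763]
  hole [ 0.6166 -0.2633] [0.0523 0.0564]
```

Run:
```python
from h import *
t=load("top0"); s=load("side0")
print("mouth", atz(t,355+440/6,140+398/6,.052), atz(s,255+505/7,125+91/7,.052))
print("head", atz(t,190+335/5,140+304/5,.088), atz(s,220+355/5,200+188/5,.088))
print("base circle top rim", atz(t,190+355/5,140+328/5,.022),)
print("cap", atz(t,190+297/5,140+114/5,.089), "timer",atz(t,190+363/5,140+552/5,.022))
P=cloud(t); 
print("cam",-t["t"]@t["R"],-s["t"]@s["R"])
# draw predicted circles
def draw(c,items,roi,k,out):
    u0,v0,u1,v1=roi; im=cv2.resize(c["img"][v0:v1,u0:u1],None,fx=k,fy=k,interpolation=cv2.INTER_CUBIC)
    for (x,y,z,r) in items:
        pts=np.array([proj(c,[x+r*np.cos(a),y+r*np.sin(a),z]) for a in np.linspace(0,6.28,60)])
        cv2.polylines(im,[((pts-[u0,v0]+.5)*k).astype(np.int32)],True,(0,0,255),1)
    cv2.imwrite(out,im)
x,y=atz(t,190+335/5,140+304/5,.088)[:2]
it=[(x,y,.088,.017),(x,y,.072,.022),(x,y,.056,.027),(x,y,.022,.032),(x,y,0,.032)]
draw(t,it,(230,175,290,235),8,"pics/d1.png"); draw(s,it,(260,215,325,280),8,"pics/d2.png")
a=cv2.imread("pics/d1.png");b=cv2.imread("pics/d2.png"); h=max(a.shape[0],b.shape[0]); b=b[:480,:]
b=cv2.resize(cv2.imread("pics/d2.png"),(480*65//65,480)); cv2.imwrite("pics/d.png",np.hstack([cv2.resize(a,(400,400)),cv2.resize(b,(400,400))]))
```

```text
mouth [ 0.51813647 -0.2688212   0.052     ] [ 0.5147007 -0.2632776  0.052    ]
head [0.54102177 0.17123153 0.088     ] [0.53802103 0.17476034 0.088     ]
base circle top rim [0.53955979 0.17098165 0.022     ]
cap [0.64119468 0.19023653 0.089     ] timer [0.41935275 0.16757169 0.022     ]
cam [ 0.3376515  -0.0061551   1.20521858] [0.38968268 0.83700058 0.81071558]
```

View pics/d.png

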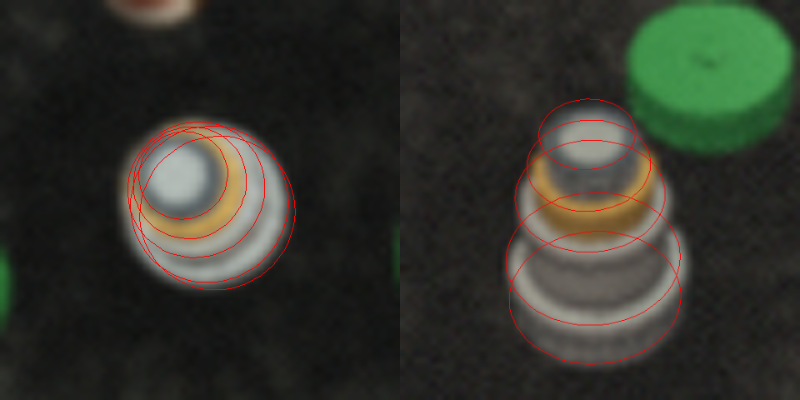

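Candidates for the die base in the top view: the green discs at (218,217) and (302,213), and the purple disc at (210,180). The real one is the steel base under the stack at (260,206), and the crop confirms steel, brass and a knurled plunger head. The two cameras disagree by about 3 mm, so I take the mean: stack at about (0.5395, 0.172).

Tool yaw stays as it is. That puts the jaws diagonal at 69°, clear of the bystanders.

```bash
cat >> h.py <<'E'
def go(x,y,z):
    from workcell import bot
    from scipy.spatial.transform import Rotation as Ro
    o=bot.get_obs(); R=Ro.from_quat(o["tool_rot"]).as_matrix()
    d=(np.array([x,y,z])-o["eef_pos"])*1000
    print("t",round(float(o["clock"]),2),"tcp",np.round(o["eef_pos"],4),"F",np.round(o["ft_force"],1),"w",round(float(o["grip_width"]),4),"tool shift mm",np.round(R.T@d,1),"tilt",np.round(R[:,2],4),"jaw",np.round(np.degrees(np.arctan2(R[1,1],R[0,1])),1))
E
python3 -c "
from h import *
go(.5395,.172,.23)"
```

```text
t 0.1 tcp [0.1796 0.466  0.2305] F [-0.1 -0.1 -0.4] w 0.0854 tool shift mm [-441.6 -145.     0.8] tilt [-7.0e-04 -1.7e-03 -1.0e+00] jaw 68.9
```

```bash
python3 -m crank '[[[-37,-12,0,0,0],[-37,-12,0,0,0],[-37,-12,0,0,0],[-37,-12,0,0,0],[-37,-12,0,0,0],[-37,-12,0,0,0],[-37,-12,0,0,0],[-37,-12,0,0,0],[-37,-12,0,0,0],[-37,-12,0,0,0],[-37,-12,0,0,0],[0,0,0,0,0]]]'; python3 -c "
from h import *
go(.5395,.172,.15)"
```

```text
clock: 1.6
eef_pos: [0.5198, 0.1869, 0.224]
tool_rot: [0.181, 0.983, -0.005, -0.004]
ft_force: [-0.1, 0.6, 0.0]
grip_width: 0.0851
t 1.6 tcp [0.5198 0.1869 0.224 ] F [-0.1  0.6  0. ] w 0.0851 tool shift mm [-24.2  -6.1  73.9] tilt [-0.01   -0.0087 -0.9999] jaw 69.1
```

```bash
python3 -m crank '[[[-12,-3,25,0,0],[-12,-3,25,0,0],[0,0,20,0,0],[0,0,0,0,0]]]'
python3 - <<'E'
from h import *
t=snap("top","top1"); s=snap("side","side1")
go(.5395,.172,.075)
from workcell import bot
p=bot.get_obs()["eef_pos"]
print(proj(t,p),proj(s,p))
crop(t,200,130,320,250,4,"pics/a.png");crop(s,230,150,350,270,4,"pics/b.png")
cv2.imwrite("pics/c.png",np.hstack([cv2.resize(cv2.imread("pics/"+q),(400,400)) for q in("a.png","b.png")]))
E
```

```text
clock: 2.1
eef_pos: [0.5373, 0.1731, 0.1509]
tool_rot: [0.181, 0.984, -0.005, -0.006]
ft_force: [-0.1, 0.1, -0.2]
grip_width: 0.0854
t 2.2 tcp [0.5389 0.1736 0.1531] F [ 0.3 -0.  -0.1] w 0.0852 tool shift mm [-1.7 -0.5 78.1] tilt [-0.0096 -0.0072 -0.9999] jaw 69.2
(np.float64(251.72059960494147), np.float64(196.9985533934433)) (np.float64(289.6882862516248), np.float64(215.54132361789007))
```

View pics/c.png

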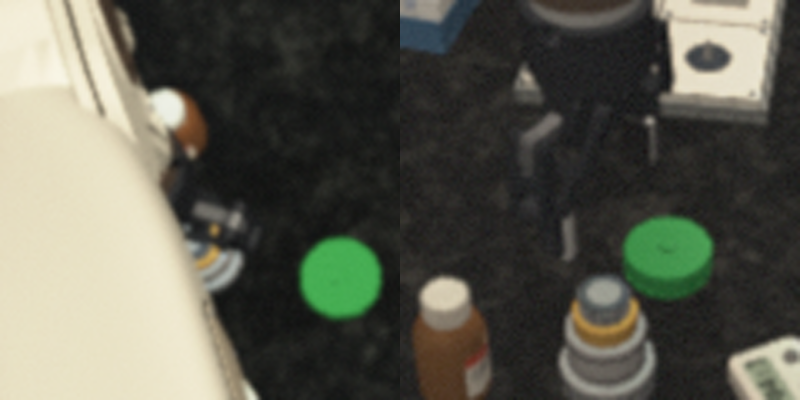

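```bash
python3 -m crank '[[[-2,0,20,0,0],[0,0,20,0,0],[0,0,15,0,0],[0,0,0,0,0]]]'
python3 - <<'E'
from h import *
s=snap("side","side2")
go(.5395,.172,.074)
from workcell import bot
p=bot.get_obs()["eef_pos"]
for dz in (0,.013): print(proj(s,p+[0,0,dz]))
for k in (1,-1): print(proj(s,p+np.array([.36*.0425*k,.93*.0425*k,.013])))
crop(s,245,170,335,260,8,"pics/b2.png")
E
```

```text
clock: 2.7
eef_pos: [0.543, 0.1751, 0.1023]
tool_rot: [0.179, 0.984, -0.002, 0.0]
ft_force: [0.8, 0.3, 0.6]
grip_width: 0.0854
t 2.75 tcp [0.5437 0.1754 0.1032] F [-0.4  0.  -0.4] w 0.0857 tool shift mm [ 2.8 -4.5 29.2] tilt [ 0.0012 -0.0033 -1.    ] jaw 69.3
(np.float64(288.1280392706301), np.float64(232.6538183411662))
(np.float64(287.90468978337316), np.float64(228.40270968966516))
(np.float64(276.9607815104052), np.float64(241.2090879597871))
(np.float64(298.2499242448267), np.float64(216.29688949253136))
```

View pics/b2.png

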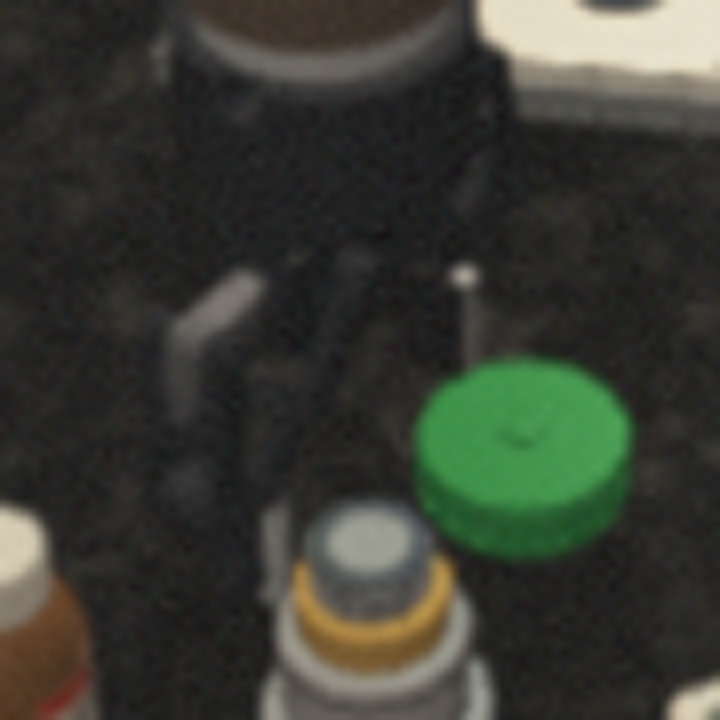

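```bash
python3 -m crank '[[[3,-2,10,0,0],[1,-1,10,0,0],[0,0,6,0,0],[0,0,0,0,0]]]'
python3 - <<'E'
from h import *
s=snap("side","side3")
go(.5395,.173,.074)
crop(s,245,170,335,260,8,"pics/b3.png")
E
```

```text
clock: 3.25
eef_pos: [0.5395, 0.1741, 0.0771]
tool_rot: [0.179, 0.984, -0.001, 0.002]
ft_force: [0.2, -0.0, 0.3]
grip_width: 0.0851
t 3.3 tcp [0.5398 0.1742 0.0774] F [-0.6 -0.1 -0. ] w 0.0856 tool shift mm [-0.2 -1.2  3.4] tilt [ 0.0044 -0.0023 -1.    ] jaw 69.3
```

View pics/b3.png

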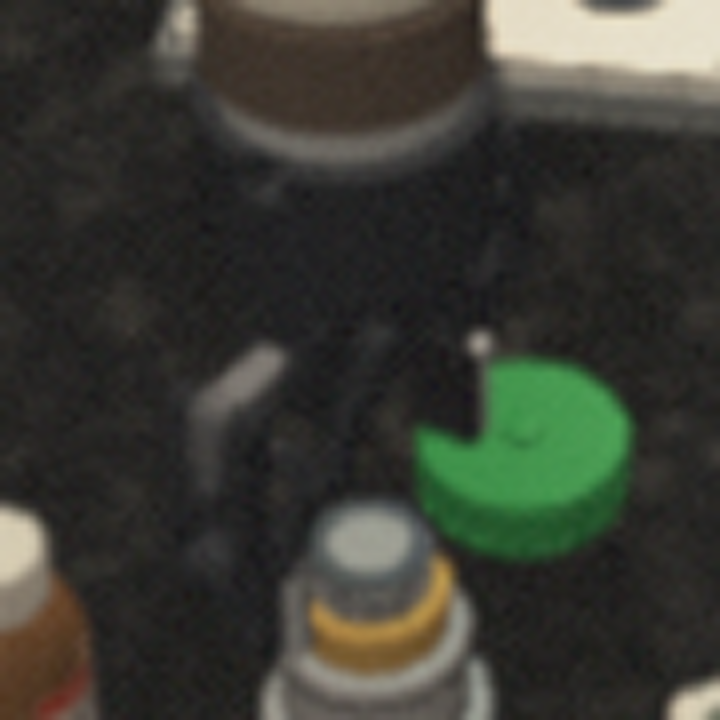

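```bash
python3 -m crank '[[[0,-1,4,0,0],[0,0,0,0,60],[0,0,0,0,120],[0,0,0,0,180],[0,0,0,0,200],[0,0,0,0,220],[0,0,0,0,255],[0,0,0,0,255],[0,0,0,0,255]]]'
python3 - <<'E'
from h import *
s=snap("side","side4")
go(.5395,.173,.074)
crop(s,245,170,335,260,8,"pics/b4.png")
E
```

```text
clock: 4.42
eef_pos: [0.5401, 0.1732, 0.0742]
tool_rot: [0.179, 0.984, -0.0, 0.003]
ft_force: [-0.8, -0.1, 1.2]
grip_width: 0.0313
t 4.47 tcp [0.5401 0.1732 0.0742] F [ 0.6 -1.   0.6] w 0.0315 tool shift mm [ 0.5 -0.4  0.2] tilt [ 0.006  -0.0021 -1.    ] jaw 69.3
```

View pics/b4.png

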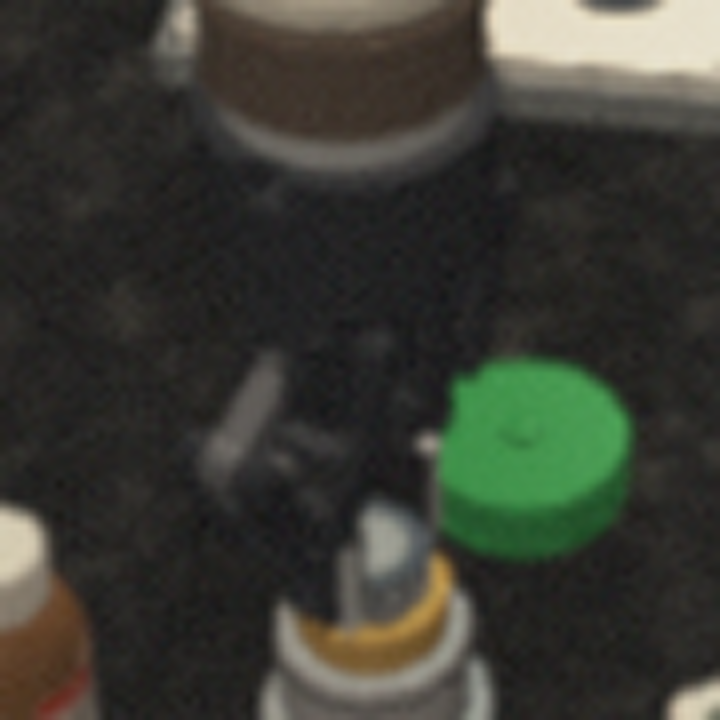

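Run:
```python
from h import *
s=load("side4"); p=np.array([.5401,.1732,.0742]); j=np.array([.354,.935,0]); x=np.array([-.935,.354,0])
f=lambda q:np.round((np.array(proj(s,q))-[245,170]+.5)*8)
print("head ctr",f([p[0],p[1],.088]))
for k in(1,-1):
  for e in (1,-1): print(k,e,f(p+j*.017*k+x*.011*e+[0,0,.002]), f(p+j*.017*k+x*.011*e+[0,0,.030]))
```

```text
head ctr [366. 540.]
1 1 [369. 625.] [365. 554.]
1 -1 [300. 595.] [295. 524.]
-1 1 [433. 544.] [431. 473.]
-1 -1 [365. 516.] [362. 444.]
```

```bash
python3 -m crank '[[[0,0,-8,0,255],[0,0,-8,0,255],[0,0,-10,0,255],[0,0,-10,0,255],[0,0,-12,0,255],[0,0,-12,0,255],[0,0,-12,0,255],[0,0,-10,0,255],[0,0,0,0,255]]]'
python3 - <<'E'
from h import *
s=snap("side","side5")
go(.5165,-.266,.15)
crop(s,245,150,345,270,6,"pics/b5.png")
E
```

```text
clock: 5.6
eef_pos: [0.5401, 0.1737, 0.1629]
tool_rot: [0.179, 0.984, 0.0, 0.004]
ft_force: [0.4, 0.2, -1.1]
grip_width: 0.0316
t 5.65 tcp [0.5397 0.1736 0.1623] F [ 0.3  0.1 -0.9] w 0.0318 tool shift mm [-133.4 -419.5   12.8] tilt [ 0.0068 -0.0015 -1.    ] jaw 69.3
```

View pics/b5.png

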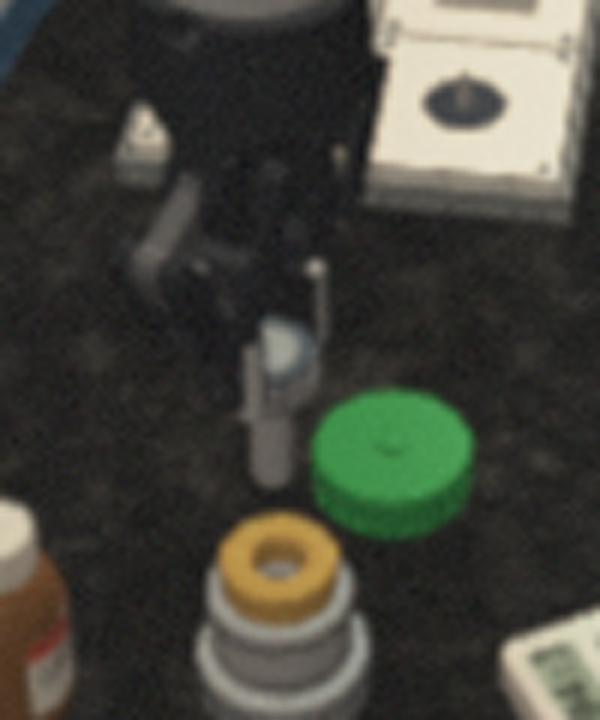

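Run:
```python
from h import *
s=load("side5")
# shank bottom ellipse centre: lower edge ~ (272,487), minus minor radius
print(atz(s,245+272/6-.5,150+480/6-.5,.1151), "tcp .5397 .1736")
print("side block mouth",atz(s,0,0,.05)[:0])
```

```text
[0.53923856 0.17692649 0.1151    ] tcp .5397 .1736
side block mouth []
```

```bash
python3 -m crank '[[[-12,-38,0,0,255],[-12,-38,0,0,255],[-12,-38,0,0,255],[-12,-38,0,0,255],[-12,-38,0,0,255],[-12,-38,0,0,255],[-12,-38,0,0,255],[-12,-38,0,0,255],[-12,-38,0,0,255],[-12,-38,0,0,255],[0,0,0,0,255]]]'; python3 -c "
from h import *
go(.5165,-.266,.13)"
```

```text
clock: 7.02
eef_pos: [0.514, -0.2354, 0.1549]
tool_rot: [0.178, 0.984, -0.0, -0.003]
ft_force: [-0.3, 0.8, -1.2]
grip_width: 0.0314
t 7.03 tcp [ 0.514  -0.2354  0.1549] F [-0.3  0.8 -1.2] w 0.0314 tool shift mm [-13.2 -27.8  24.9] tilt [-5.1e-03  4.0e-04 -1.0e+00] jaw 69.5
```

```bash
python3 -m crank '[[[-7,-14,0,0,255],[-6,-13,6,0,255],[0,0,6,0,255],[0,0,0,0,255]]]'
python3 - <<'E'
from h import *
s=snap("side","side6"); t=snap("top","top6")
go(.516,-.2665,.11)
crop(s,280,80,370,170,6,"pics/a.png");crop(t,370,150,460,240,6,"pics/b.png")
cv2.imwrite("pics/c6.png",np.hstack([cv2.resize(cv2.imread("pics/"+q),(400,400)) for q in("a.png","b.png")]))
E
```

```text
clock: 7.52
eef_pos: [0.5164, -0.2649, 0.1404]
tool_rot: [0.177, 0.984, 0.001, -0.004]
ft_force: [0.2, 0.3, -1.6]
grip_width: 0.0315
t 7.62 tcp [ 0.5168 -0.265   0.1411] F [-0.2  0.4 -2.4] w 0.0313 tool shift mm [-0.  -1.7 31.1] tilt [-0.0068  0.0018 -1.    ] jaw 69.6
```

View pics/c6.png

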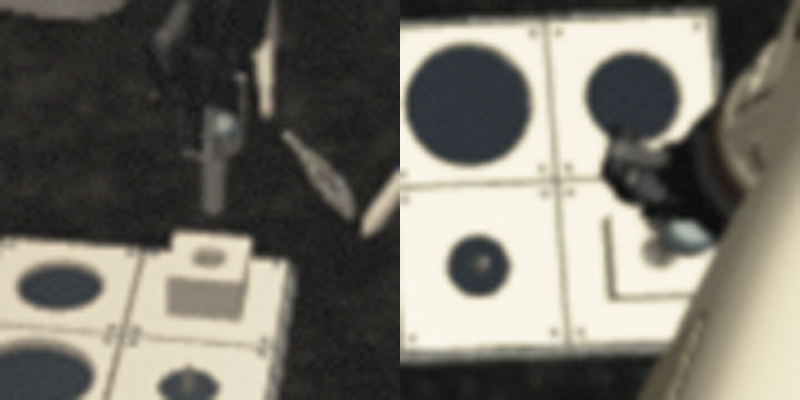

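```bash
python3 -m crank '[[[0,-1,12,0,255],[0,-1,12,0,255],[0,0,8,0,255],[0,0,0,0,255]]]'
python3 - <<'E'
from h import *
s=snap("side","side7"); t=snap("top","top7")
go(.516,-.2665,.0542)
crop(s,300,90,360,150,10,"pics/a.png");crop(t,400,180,460,240,10,"pics/b.png")
cv2.imwrite("pics/c7.png",np.hstack([cv2.resize(cv2.imread("pics/"+q),(400,400)) for q in("a.png","b.png")]))
E
```

```text
clock: 8.12
eef_pos: [0.5156, -0.2657, 0.1067]
tool_rot: [0.176, 0.984, 0.0, -0.004]
ft_force: [-0.4, -0.3, -1.3]
grip_width: 0.0312
t 8.22 tcp [ 0.5162 -0.2661  0.1077] F [ 0.4  0.4 -1.5] w 0.0313 tool shift mm [-0.2 -0.5 53.5] tilt [-0.0058  0.0014 -1.    ] jaw 69.7
```

View pics/c7.png

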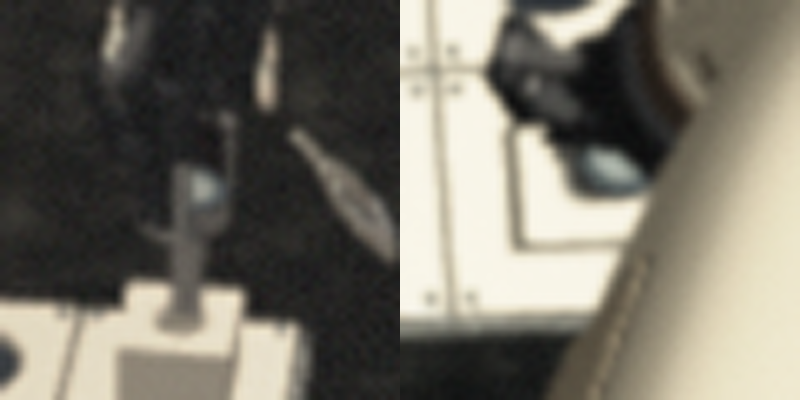

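```bash
python3 -m crank '[[[0,0,8,0,255],[0,0,8,0,255],[0,0,8,0,255],[0,0,0,0,255]]]'; python3 -c "
from h import *
go(.516,-.2665,.0542)"
```

```text
clock: 8.72
eef_pos: [0.5165, -0.2663, 0.0825]
tool_rot: [0.176, 0.984, 0.0, -0.002]
ft_force: [-0.6, -0.1, -1.0]
grip_width: 0.0312
t 8.72 tcp [ 0.5165 -0.2663  0.0825] F [-0.6 -0.1 -1. ] w 0.0312 tool shift mm [ 0.2 -0.4 28.3] tilt [-4.8e-03  9.0e-04 -1.0e+00] jaw 69.7
```

Shank is 17 mm into the hole with no side load. I'll keep going down.

```bash
python3 -m crank '[[[0,0,8,0,255],[0,0,8,0,255],[0,0,6,0,255],[0,0,3,0,255],[0,0,0,0,255]]]'; python3 -c "
from h import *
go(.516,-.2665,.0542)"
```

```text
clock: 9.35
eef_pos: [0.5164, -0.2663, 0.0557]
tool_rot: [0.176, 0.984, 0.0, -0.002]
ft_force: [0.3, -0.8, -1.0]
grip_width: 0.0315
t 9.35 tcp [ 0.5164 -0.2663  0.0557] F [ 0.3 -0.8 -1. ] w 0.0315 tool shift mm [ 0.3 -0.3  1.5] tilt [-4.7e-03  9.0e-04 -1.0e+00] jaw 69.7
```

```bash
python3 -m crank '[[[0,0,1.5,0,255],[0,0,1,0,255],[0,0,0,0,255]]]'; python3 -c "
from h import *
go(.516,-.2665,.0542)"
```

```text
clock: 9.72
eef_pos: [0.5168, -0.2665, 0.0558]
tool_rot: [0.176, 0.984, -0.0, -0.001]
ft_force: [0.3, -0.1, -1.1]
grip_width: 0.0313
t 9.72 tcp [ 0.5168 -0.2665  0.0558] F [ 0.3 -0.1 -1.1] w 0.0313 tool shift mm [ 0.8 -0.3  1.6] tilt [-0.0028 -0.     -1.    ] jaw 69.7
```

```bash
python3 -m crank '[[[0,0,3,0,255],[0,0,0,0,255]]]'; python3 -c "
from h import *
go(.516,-.2665,.0542)"
```

```text
clock: 9.98
eef_pos: [0.5175, -0.2669, 0.0559]
tool_rot: [0.176, 0.984, -0.001, 0.0]
ft_force: [0.1, 0.1, -1.5]
grip_width: 0.0313
t 9.97 tcp [ 0.5175 -0.2669  0.0559] F [ 0.1  0.1 -1.5] w 0.0313 tool shift mm [ 1.5 -0.1  1.7] tilt [-2.0e-04 -1.3e-03 -1.0e+00] jaw 69.7
```

Run:
```python
from h import *
from workcell import bot
s=snap("side","side8")
o=bot.get_obs(); print(np.round(o["joint_pos"],3),np.round(o["ft_force"],2),np.round(o["tau"],1))
go(.516,-.2665,.0542)
crop(s,300,90,360,150,10,"pics/b8.png")
```

```text
[-0.476  0.529 -0.045  0.996 -0.001 -0.122] [ 0.06 -1.55 -1.16] [ -0.  -47.6  22.    0.1  -0.   -0. ]
t 10.03 tcp [ 0.5176 -0.267   0.0558] F [ 0.1 -1.6 -1.2] w 0.0312 tool shift mm [ 1.7 -0.1  1.6] tilt [-0.     -0.0014 -1.    ] jaw 69.7
```

View pics/b8.png

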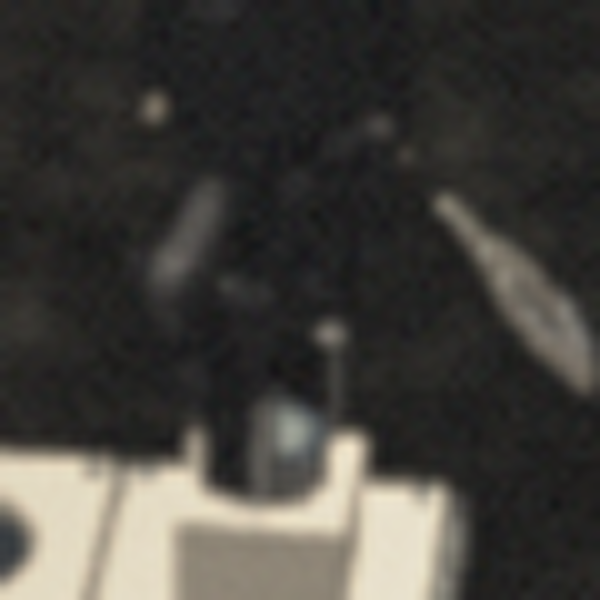

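```bash
python3 -m crank '[[[1,0,5,0,255],[0,0,0,0,255]]]'; python3 -c "
from h import *
go(.516,-.2665,.0542)"
```

```text
clock: 10.28
eef_pos: [0.5183, -0.2674, 0.0561]
tool_rot: [0.176, 0.984, -0.001, 0.003]
ft_force: [0.8, 0.4, -1.1]
grip_width: 0.0315
t 10.28 tcp [ 0.5183 -0.2674  0.0561] F [ 0.8  0.4 -1.1] w 0.0315 tool shift mm [2.5 0.  1.9] tilt [ 0.0054 -0.0037 -1.    ] jaw 69.7
```

```bash
python3 -m crank '[[[2,0,-1,0,255],[0,0,0,0,255]]]'; python3 -c "
from h import *
go(.516,-.2665,.0542)"
```

```text
clock: 10.52
eef_pos: [0.5161, -0.2665, 0.056]
tool_rot: [0.176, 0.984, -0.001, 0.002]
ft_force: [0.6, 0.2, -1.8]
grip_width: 0.0312
t 10.53 tcp [ 0.5161 -0.2665  0.056 ] F [ 0.6  0.2 -1.8] w 0.0312 tool shift mm [ 0.1 -0.   1.8] tilt [ 0.0045 -0.0033 -1.    ] jaw 69.7
```

```bash
python3 -m crank '[[[0,0,3,0,255]]]'
```

```text
clock: 10.65
eef_pos: [0.5164, -0.2666, 0.0552]
tool_rot: [0.176, 0.984, -0.001, 0.003]
ft_force: [-9.0, 3.7, 31.5]
grip_width: 0.0314
```

Contact confirmed: pressing gives 31 N at z = 0.055. I'll relax and open.

```bash
python3 -m crank '[[[0,0,-1,0,255],[0,0,0,0,200],[0,0,0,0,150],[0,0,0,0,80],[0,0,0,0,0],[0,0,0,0,0],[0,0,0,0,0]]]';  python3 - <<'E'
from h import *
s=snap("side","side9")
go(.516,-.2665,.15)
crop(s,300,90,360,150,10,"pics/b9.png")
E
```

```text
clock: 11.52
eef_pos: [0.516, -0.2664, 0.0544]
tool_rot: [0.176, 0.984, -0.001, 0.002]
ft_force: [0.3, 0.1, -0.3]
grip_width: 0.0851
t 11.57 tcp [ 0.516  -0.2665  0.0543] F [-1.  -0.3 -0.3] w 0.0855 tool shift mm [ -0.4  -0.1 -95.7] tilt [ 0.0035 -0.0027 -1.    ] jaw 69.7
```

View pics/b9.png

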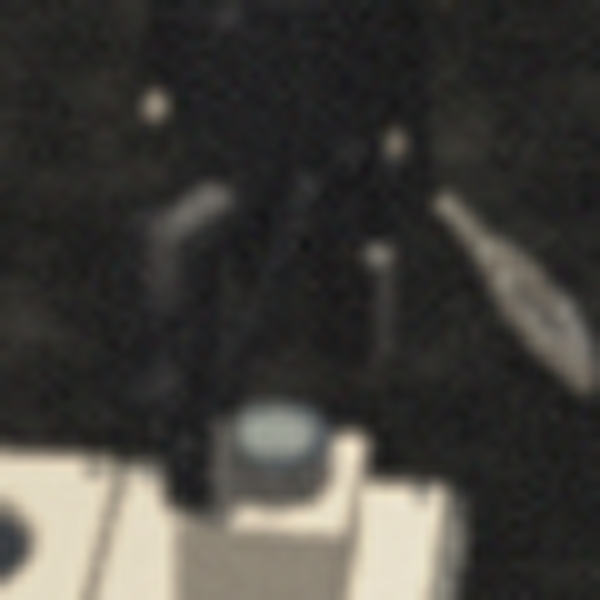

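```bash
python3 -m crank '[[[0,0,-15,0,0],[0,0,-25,0,0],[0,0,-30,0,0],[0,0,-20,0,0],[0,20,0,0,0],[12,38,0,0,0],[12,38,0,0,0],[12,38,0,0,0],[0,0,0,0,0]]]';  python3 - <<'E'
from h import *
s=snap("side","side10"); t=snap("top","top10")
go(.5398,.1735,.13)
crop(s,240,200,340,300,6,"pics/a.png");crop(s,290,80,370,160,6,"pics/b.png")
cv2.imwrite("pics/c10.png",np.hstack([cv2.resize(cv2.imread("pics/"+q),(400,400)) for q in("a.png","b.png")]))
E
```

```text
clock: 12.7
eef_pos: [0.5297, -0.1202, 0.1502]
tool_rot: [0.176, 0.984, -0.0, 0.004]
ft_force: [0.7, 0.1, 0.4]
grip_width: 0.0854
t 12.8 tcp [ 0.5299 -0.1227  0.1503] F [-0.4  0.6 -0. ] w 0.0851 tool shift mm [ 94.2 281.1  19.5] tilt [ 0.0073 -0.003  -1.    ] jaw 69.6
```

View pics/c10.png

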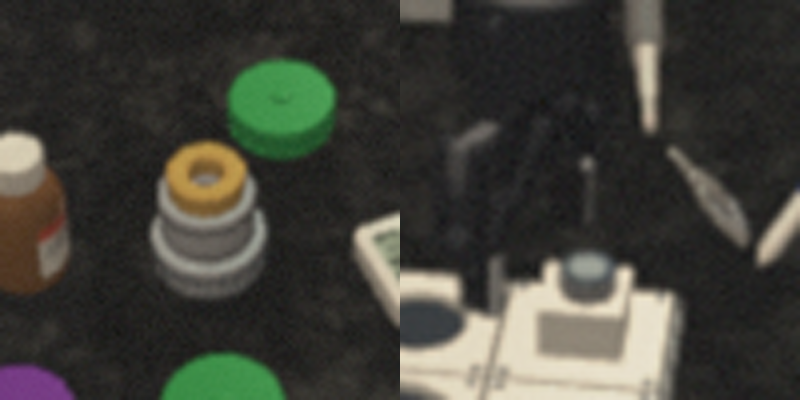

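View pics/top10.png

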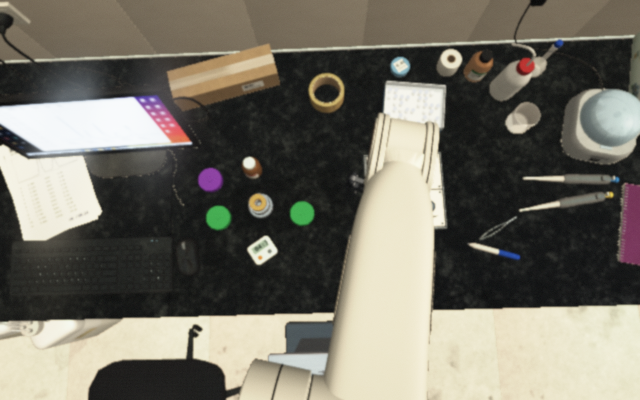

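The plunger stands seated in its block, upright. The collar is still on the body at side (291,243). Now its centre.

```bash
python3 - <<'E'
from h import *
t=load("top10"); s=load("side10")
for c,roi in((t,(240,185,280,225)),(s,(270,225,315,270))):
    u0,v0,u1,v1=roi; im=cv2.resize(c["img"][v0:v1,u0:u1],None,fx=8,fy=8,interpolation=cv2.INTER_CUBIC)
    h=cv2.cvtColor(im,cv2.COLOR_BGR2HSV); m=((h[...,1]>90)&(h[...,0]>10)&(h[...,0]<30)).astype(np.uint8)
    cs,_=cv2.findContours(m,cv2.RETR_EXTERNAL,cv2.CHAIN_APPROX_NONE); q=max(cs,key=cv2.contourArea).reshape(-1,2)
    uv=(q+.5)/8-.5+[u0,v0]; print(uv.min(0),uv.max(0))
    # silhouette bounding: top-plane circle fit
    p=toplane(c,uv,.072); e=cv2.fitEllipse((p*1e4).astype(np.float32)); print(np.array(e[0])/1e4,np.array(e[1])/1e4)
print(atz(s,291.3,243.3,.072))
E
python3 -m crank '[[[8,32,0,0,0],[12,35,0,0,0],[12,35,0,0,0],[12,35,0,0,0],[12,35,0,0,0],[12,35,0,0,0],[12,35,0,0,0],[10,30,10,0,0],[0,0,0,0,0]]]'; python3 -c "
from h import *
go(.5398,.1735,.1)"
```

```text
[248.1875 192.5625] [265.5625 210.3125]
[0.54170259 0.17394263] [0.04184356 0.04806048]
[280.3125 234.1875] [301.8125 253.6875]
[0.53806714 0.17736071] [0.04543028 0.05707043]
[0.53751483 0.1766971  0.072     ]
clock: 13.92
eef_pos: [0.5455, 0.1634, 0.1368]
tool_rot: [0.186, 0.983, -0.002, 0.004]
ft_force: [-0.1, -0.7, 0.0]
grip_width: 0.0854
t 13.93 tcp [0.5455 0.1634 0.1368] F [-0.1 -0.7  0. ] w 0.0854 tool shift mm [ 9.4  7.4 36.7] tilt [ 0.0074 -0.0054 -1.    ] jaw 68.6
```

```bash
python3 -m crank '[[[5,4,14,0,0],[5,4,12,0,0],[0,0,8,0,0],[0,0,0,0,0]]]'; python3 -c "
from h import *
go(.5397,.174,.062)"
```

```text
clock: 14.42
eef_pos: [0.5389, 0.1711, 0.0996]
tool_rot: [0.188, 0.982, -0.003, 0.003]
ft_force: [0.6, 0.4, 0.2]
grip_width: 0.0856
t 14.43 tcp [0.5389 0.1711 0.0996] F [0.6 0.4 0.2] w 0.0856 tool shift mm [ 0.6  3.2 37.6] tilt [ 0.0056 -0.0071 -1.    ] jaw 68.3
```

```bash
python3 -m crank '[[[0,3,10,0,0],[0,1,10,0,0],[0,0,10,0,0],[0,0,6,0,0],[0,0,0,0,0]]]'
python3 - <<'E'
from h import *
s=snap("side","side11")
go(.5397,.174,.062)
crop(s,245,170,335,260,8,"pics/b11.png")
E
```

```text
clock: 15.05
eef_pos: [0.5411, 0.1743, 0.0612]
tool_rot: [0.189, 0.982, -0.003, 0.004]
ft_force: [0.5, -0.2, -0.2]
grip_width: 0.0852
t 15.1 tcp [0.5413 0.1744 0.0616] F [ 0.9 -0.3  0.8] w 0.0852 tool shift mm [ 1.3 -1.  -0.4] tilt [ 0.0067 -0.0068 -1.    ] jaw 68.2
```

View pics/b11.png

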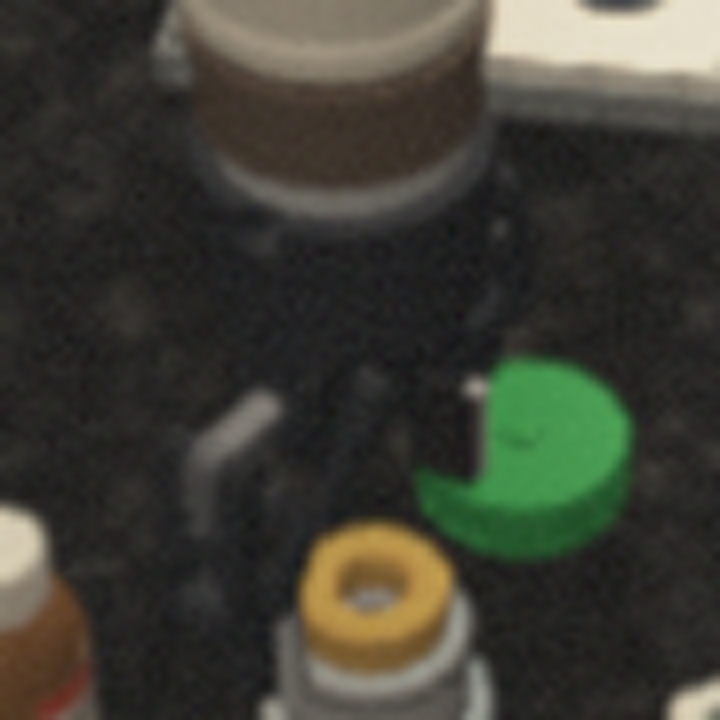

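```bash
python3 -m crank '[[[1,0,0,0,60],[0,0,0,0,110],[0,0,0,0,150],[0,0,0,0,200],[0,0,0,0,255],[0,0,0,0,255],[0,0,0,0,255]]]'
python3 - <<'E'
from h import *
s=snap("side","side12")
go(.5397,.174,.062)
crop(s,245,170,335,260,8,"pics/b12.png")
E
```

```text
clock: 15.98
eef_pos: [0.5414, 0.1753, 0.0631]
tool_rot: [0.189, 0.982, -0.002, 0.005]
ft_force: [0.1, 0.3, 1.1]
grip_width: 0.0403
t 16.02 tcp [0.5414 0.1753 0.0631] F [-0.1 -0.3  1. ] w 0.04 tool shift mm [ 1.1 -1.8  1.1] tilt [ 0.0095 -0.0056 -0.9999] jaw 68.2
```

View pics/b12.png

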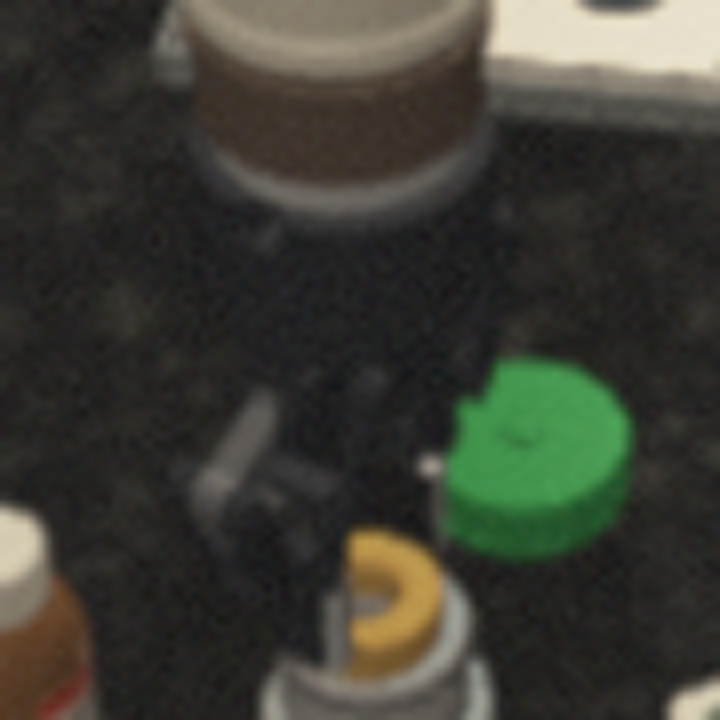

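Run:
```python
from h import *
s=load("side12"); p=np.array([.5414,.1753,.0631]); j=np.array([.371,.928,0]); x=np.array([-.928,.371,0])
f=lambda q:np.round((np.array(proj(s,q))-[245,170]+.5)*8)
for dz in(-.004,0,.003,.006): print(dz,f(p+j*.022+x*.011+[0,0,dz]),f(p+j*.022-x*.011+[0,0,dz]),f(p-j*.022+x*.011+[0,0,dz]))
```

```text
-0.004 [353. 685.] [286. 654.] [439. 581.]
0 [353. 675.] [285. 644.] [439. 571.]
0.003 [353. 667.] [284. 636.] [438. 564.]
0.006 [352. 660.] [284. 629.] [438. 556.]
```

```bash
python3 -m crank '[[[0,0,-6,0,255],[0,0,-8,0,255],[0,0,-12,0,255],[0,0,-16,0,255],[0,0,-16,0,255],[0,0,-12,0,255],[0,0,0,0,255]]]'
python3 - <<'E'
from h import *
s=snap("side","side13")
go(.618,-.2655,.13)
crop(s,245,150,345,270,6,"pics/b13.png")
E
```

```text
clock: 16.9
eef_pos: [0.5409, 0.1757, 0.1384]
tool_rot: [0.189, 0.982, -0.002, 0.006]
ft_force: [-0.4, -0.2, -1.8]
grip_width: 0.0404
t 16.95 tcp [0.5405 0.1756 0.1377] F [ 0.5 -0.5 -1.2] w 0.0403 tool shift mm [-235.4 -380.9   10.9] tilt [ 0.0094 -0.0057 -0.9999] jaw 68.2
```

View pics/b13.png

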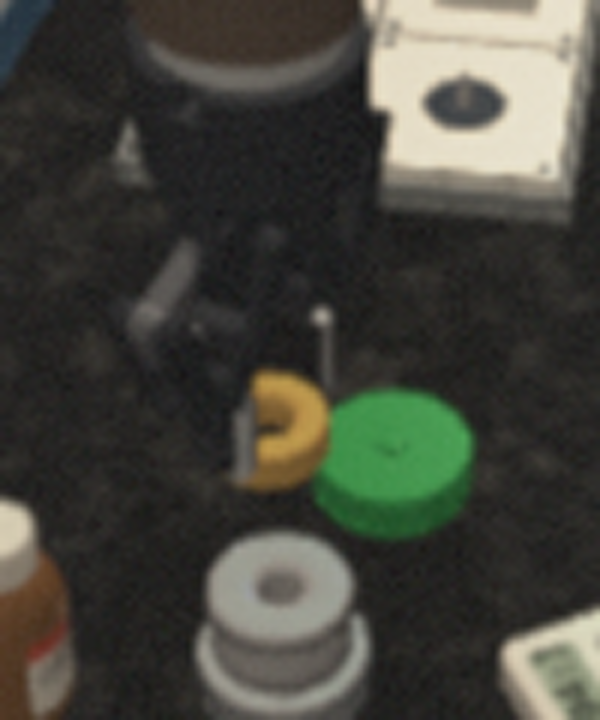

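```bash
python3 -m crank '[[[-10,-15,0,0,255],[-22,-36,0,0,255],[-22,-36,0,0,255],[-22,-36,0,0,255],[-22,-36,0,0,255],[-22,-36,0,0,255],[-22,-36,0,0,255],[-22,-36,0,0,255],[-22,-36,0,0,255],[-22,-36,0,0,255],[-15,-25,0,0,255],[0,0,0,0,255]]]'; python3 -c "
from h import *
go(.618,-.2655,.1)"
```

```text
clock: 18.45
eef_pos: [0.6051, -0.2722, 0.1295]
tool_rot: [0.192, 0.981, -0.005, -0.004]
ft_force: [0.6, 0.3, -2.1]
grip_width: 0.0402
t 18.45 tcp [ 0.6051 -0.2722  0.1295] F [ 0.6  0.3 -2.1] w 0.0402 tool shift mm [-9.6 11.4 29.4] tilt [-0.0097 -0.0082 -0.9999] jaw 67.9
```

```bash
python3 -m crank '[[[-6,7,10,0,255],[-4,4,12,0,255],[0,0,12,0,255],[0,0,8,0,255],[0,0,8,0,255],[0,0,0,0,255]]]'
python3 - <<'E'
from h import *
s=snap("side","side14"); t=snap("top","top14")
go(.618,-.2655,.022)
crop(s,270,90,350,170,6,"pics/a.png");crop(t,370,140,450,220,6,"pics/b.png")
cv2.imwrite("pics/c14.png",np.hstack([cv2.resize(cv2.imread("pics/"+q),(400,400)) for q in("a.png","b.png")]))
E
```

```text
clock: 19.2
eef_pos: [0.6166, -0.2622, 0.0729]
tool_rot: [0.19, 0.982, -0.004, -0.007]
ft_force: [0.2, -0.1, -0.9]
grip_width: 0.0401
t 19.3 tcp [ 0.6173 -0.2627  0.0741] F [ 0.4 -1.2 -1.7] w 0.0402 tool shift mm [-2.2 -1.8 52.1] tilt [-0.0137 -0.0061 -0.9999] jaw 68.1
```

View pics/c14.png

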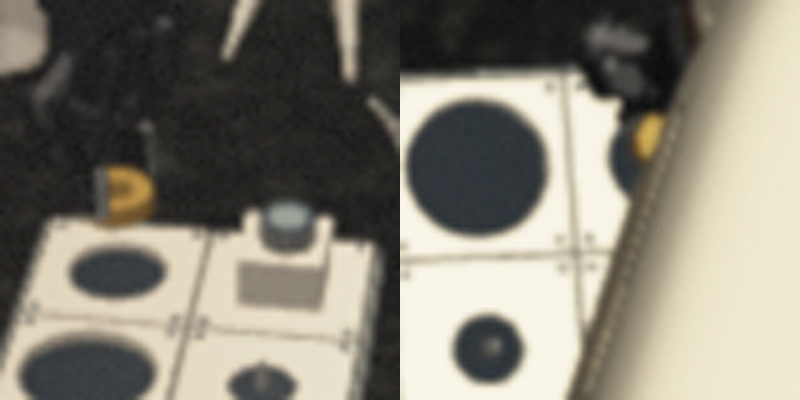

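```bash
python3 -m crank '[[[-1,-1,12,0,255],[-1,-1,12,0,255],[0,0,10,0,255],[0,0,6,0,255],[0,0,0,0,255]]]'
python3 - <<'E'
from h import *
s=snap("side","side15")
go(.618,-.2655,.0211)
crop(s,270,100,350,170,9,"pics/b15.png")
E
```

```text
clock: 19.92
eef_pos: [0.6181, -0.2663, 0.0317]
tool_rot: [0.191, 0.982, -0.004, -0.006]
ft_force: [-0.3, 0.3, -0.5]
grip_width: 0.0403
t 19.98 tcp [ 0.6183 -0.2664  0.0321] F [-0.2 -0.4 -1.8] w 0.0407 tool shift mm [ 0.5  0.8 10.9] tilt [-0.0124 -0.0066 -0.9999] jaw 68.0
```

View pics/b15.png

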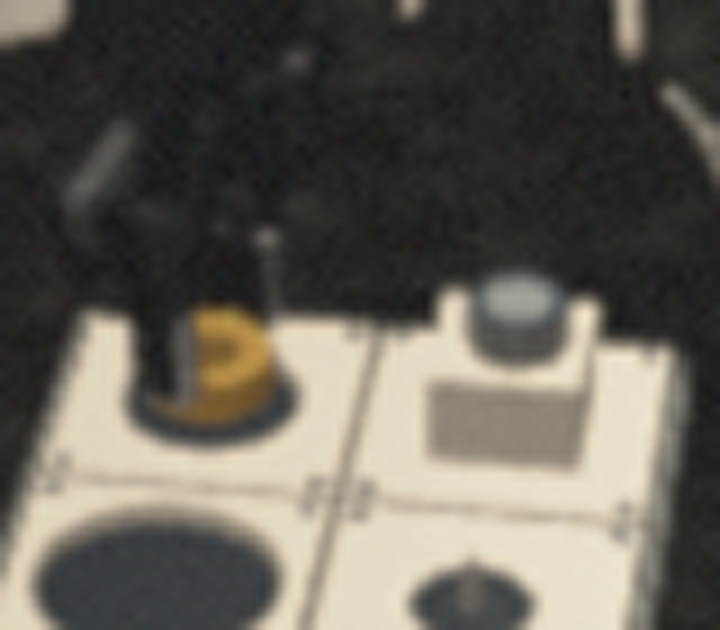

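```bash
python3 -m crank '[[[0,0,5,0,255],[0,0,3,0,255]]]'; python3 -m crank '[[[0,0,3,0,255]]]'
```

```text
clock: 20.23
eef_pos: [0.6189, -0.2667, 0.0246]
tool_rot: [0.191, 0.982, -0.005, -0.004]
ft_force: [0.8, -0.3, -2.6]
grip_width: 0.0403
clock: 20.35
eef_pos: [0.6191, -0.2668, 0.0218]
tool_rot: [0.191, 0.982, -0.005, -0.004]
ft_force: [-1.1, 0.3, 3.9]
grip_width: 0.0405
```

```bash
python3 -m crank '[[[0,0,2,0,255]]]'; python3 -c "
from h import *
go(.618,-.2655,.0211)"
```

```text
clock: 20.48
eef_pos: [0.6192, -0.2669, 0.0214]
tool_rot: [0.191, 0.982, -0.005, -0.004]
ft_force: [-4.9, 2.9, 11.7]
grip_width: 0.0402
t 20.48 tcp [ 0.6192 -0.2669  0.0214] F [-4.9  2.9 11.7] w 0.0402 tool shift mm [1.7 0.8 0.3] tilt [-0.0092 -0.0079 -0.9999] jaw 68.0
```

Contact at z = 0.0214, against 0.0211 expected for seated. Relax and release.

```bash
python3 -m crank '[[[0,0,0,0,255],[0,0,0,0,200],[0,0,0,0,150],[0,0,0,0,80],[0,0,0,0,0],[0,0,0,0,0],[0,0,0,0,0]]]';  python3 -m crank '[[[0,0,-6,0,0],[0,0,-15,0,0],[0,0,-25,0,0],[0,0,-30,0,0],[0,0,-25,0,0],[10,15,0,0,0],[22,36,0,0,0],[22,36,0,0,0],[22,36,0,0,0],[22,36,0,0,0],[0,0,0,0,0]]]'
python3 - <<'E'
from h import *
s=snap("side","side16"); t=snap("top","top16")
go(.54,.174,.13)
crop(s,265,100,355,190,6,"pics/a.png");crop(s,245,200,335,290,6,"pics/b.png")
cv2.imwrite("pics/c16.png",np.hstack([cv2.resize(cv2.imread("pics/"+q),(400,400)) for q in("a.png","b.png")]))
E
```

```text
clock: 21.35
eef_pos: [0.62, -0.2672, 0.0221]
tool_rot: [0.191, 0.982, -0.005, -0.003]
ft_force: [-0.2, 0.1, -1.3]
grip_width: 0.0852
clock: 22.72
eef_pos: [0.5849, -0.0718, 0.1264]
tool_rot: [0.19, 0.982, -0.004, -0.003]
ft_force: [0.1, -0.6, 0.2]
grip_width: 0.0854
t 22.82 tcp [ 0.5858 -0.0746  0.1266] F [0. 0. 0.] w 0.0855 tool shift mm [135.9 213.   -5.2] tilt [-0.0067 -0.0084 -0.9999] jaw 67.9
```

View pics/c16.png

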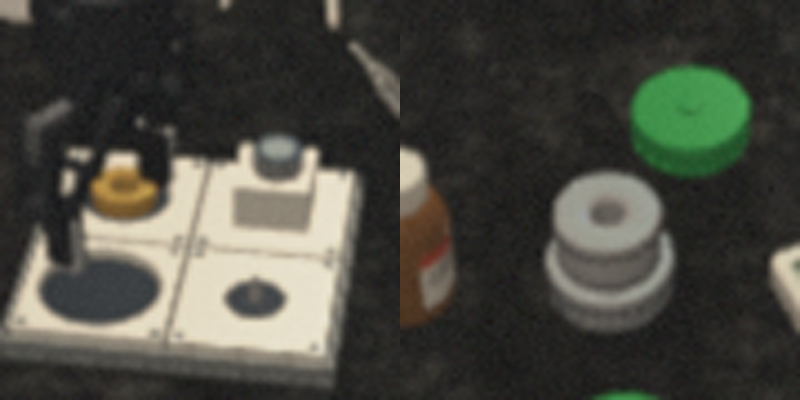

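View pics/top16.png

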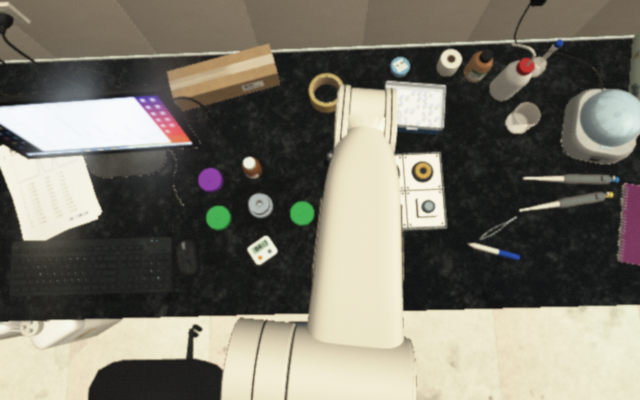

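The collar lies in the small well, top view (423,171), and the plunger is in its block. Now the body.

Run:
```python
from h import *
t=load("top16"); s=load("side16")
crop(t,235,180,285,230,8,"pics/a.png");crop(t,395,145,450,240,4,"pics/b.png")
a=cv2.imread("pics/a.png"); b=cv2.imread("pics/b.png"); cv2.imwrite("pics/c17.png",np.hstack([a,cv2.resize(b,(220*400//380,400))]))
P=cloud(t); m=P[168:175,419:428,2]; print("collar depths",np.round(np.percentile(m,[10,50,90]),4), "head",np.median(P[204:207,426:430,2]).round(4))
b=s; print("body top side", atz(s,245+608/400*90-400/400*90,200+212/400*90,.056))
```

```text
collar depths [0.014  0.0235 0.0328] head 0.0681
body top side [0.53720727 0.17511006 0.056     ]
```

View pics/c17.png

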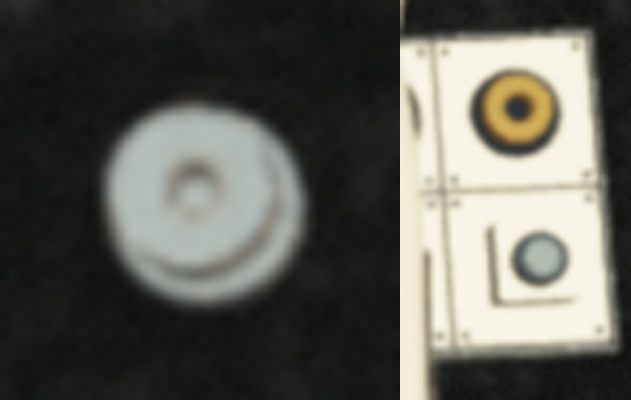

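```bash
python3 -m crank '[[[10,15,0,0,0],[22,34,0,0,0],[22,34,0,0,0],[22,34,0,0,0],[22,34,0,0,0],[20,32,0,0,0],[0,0,0,0,0]]]'; python3 -c "
from h import *
go(.54,.174,.1)"
```

```text
clock: 23.7
eef_pos: [0.5448, 0.1437, 0.1234]
tool_rot: [0.197, 0.98, -0.004, -0.003]
ft_force: [-0.3, -0.7, -0.1]
grip_width: 0.0852
t 23.7 tcp [0.5448 0.1437 0.1234] F [-0.3 -0.7 -0.1] w 0.0852 tool shift mm [16.1 26.3 23.2] tilt [-0.0076 -0.0067 -0.9999] jaw 67.3
```

```bash
python3 - <<'E'
from h import *
t=load("top16")
print("bore",atz(t,235+193/8-.5,180+187/8-.5,.056),"body disc",atz(t,235+190/8-.5,180+190/8-.5,.056))
E
python3 -m crank '[[[9,14,8,0,0],[7,11,8,0,0],[0,2,6,0,0],[0,0,0,0,0]]]'; python3 -c "
from h import *
go(.54,.174,.032)"
```

```text
bore [0.5411908  0.17207553 0.056     ] body disc [0.54022798 0.17306591 0.056     ]
clock: 24.2
eef_pos: [0.5399, 0.1743, 0.0985]
tool_rot: [0.199, 0.98, -0.005, -0.004]
ft_force: [-0.2, 1.0, -1.0]
grip_width: 0.0851
t 24.2 tcp [0.5399 0.1743 0.0985] F [-0.2  1.  -1. ] w 0.0851 tool shift mm [-0.5  0.5 66.5] tilt [-0.0093 -0.0077 -0.9999] jaw 67.0
```

```bash
python3 -m crank '[[[0,0,12,0,0],[0,0,12,0,0],[0,0,12,0,0],[0,0,12,0,0],[0,0,8,0,0],[0,0,5,0,0],[0,0,0,0,0]]]'
python3 - <<'E'
from h import *
s=snap("side","side18")
go(.5395,.174,.034)
crop(s,245,180,335,270,8,"pics/b18.png")
E
```

```text
clock: 25.08
eef_pos: [0.5392, 0.1721, 0.0325]
tool_rot: [0.2, 0.98, -0.005, -0.004]
ft_force: [-0.3, 0.4, -0.4]
grip_width: 0.0853
t 25.12 tcp [0.5394 0.1722 0.0328] F [ 0.  -0.1  0.2] w 0.0854 tool shift mm [ 0.6  1.7 -1.2] tilt [-0.0101 -0.0083 -0.9999] jaw 66.9
```

View pics/b18.png

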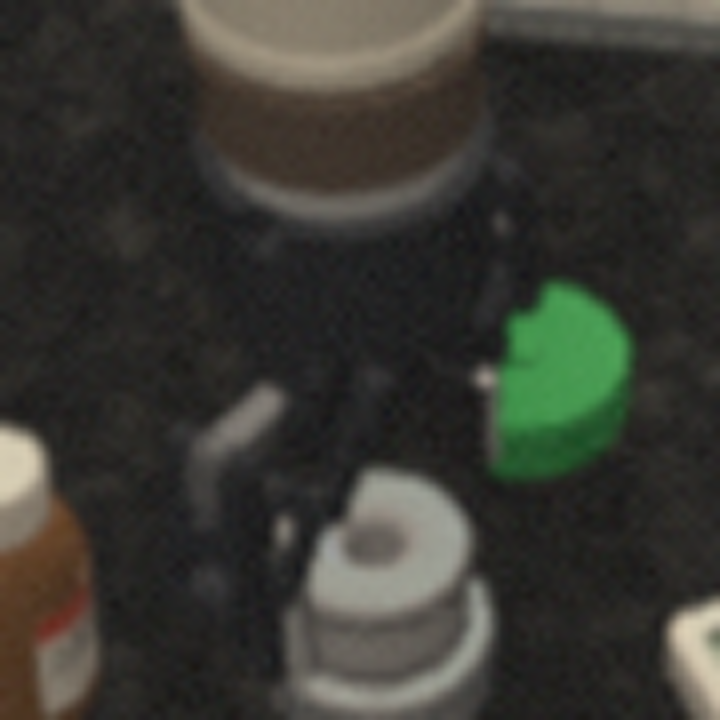

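```bash
python3 -m crank '[[[0,2,0,0,40],[0,0,0,0,80],[0,0,0,0,120],[0,0,0,0,160],[0,0,0,0,200],[0,0,0,0,255],[0,0,0,0,255]]]'
python3 - <<'E'
from h import *
s=snap("side","side19")
go(.5395,.174,.034)
crop(s,245,180,335,270,8,"pics/b19.png")
E
python3 -m crank '[[[0,0,-5,0,255],[0,0,-6,0,255],[0,0,-10,0,255],[0,0,-12,0,255],[0,0,-16,0,255],[0,0,-16,0,255],[0,0,-16,0,255],[0,0,0,0,255]]]'
python3 - <<'E'
from h import *
s=snap("side","side20")
go(.518,-.1667,.1)
crop(s,245,150,345,270,6,"pics/b20.png")
E
```

```text
clock: 26.0
eef_pos: [0.5411, 0.1739, 0.0344]
tool_rot: [0.2, 0.98, -0.005, -0.003]
ft_force: [-0.5, -0.5, 1.7]
grip_width: 0.0516
t 26.05 tcp [0.5411 0.1739 0.0344] F [-0.8 -1.2  1.9] w 0.0514 tool shift mm [ 1.5 -0.6  0.4] tilt [-0.0077 -0.0085 -0.9999] jaw 66.9
clock: 27.05
eef_pos: [0.5417, 0.1753, 0.1208]
tool_rot: [0.2, 0.98, -0.004, -0.003]
ft_force: [0.4, -0.7, -2.5]
grip_width: 0.0508
t 27.1 tcp [0.541  0.1751 0.1198] F [-1.1  0.7 -3.2] w 0.0512 tool shift mm [-113.  -323.3   22.6] tilt [-0.0091 -0.0076 -0.9999] jaw 66.9
```

View pics/b20.png

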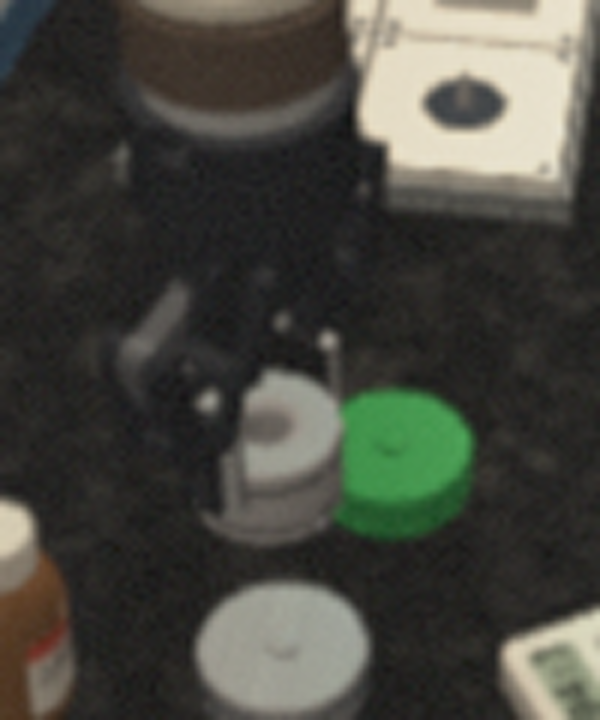

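```bash
python3 - <<'E'
from h import *
s=load("side20"); print(atz(s,245+269/6-.5,150+426/6-.5,.1414),"tcp .541,.1751")
E
python3 -m crank '[[[-6,-16,0,0,255],[-11,-32,0,0,255],[-11,-32,0,0,255],[-11,-32,0,0,255],[-11,-32,0,0,255],[-11,-32,0,0,255],[-11,-32,0,0,255],[-11,-32,0,0,255],[-11,-32,0,0,255],[-6,-16,0,0,255],[0,0,0,0,255]]]'; python3 -c "
from h import *
go(.518,-.1667,.1)"
```

```text
[0.53948025 0.17644791 0.1414    ] tcp .541,.1751
clock: 28.48
eef_pos: [0.5092, -0.1469, 0.1147]
tool_rot: [0.202, 0.979, -0.008, -0.012]
ft_force: [-0.8, 0.6, -3.4]
grip_width: 0.0509
t 28.48 tcp [ 0.5092 -0.1469  0.1147] F [-0.8  0.6 -3.4] w 0.0509 tool shift mm [-16.3 -14.3  14.7] tilt [-0.0265 -0.0107 -0.9996] jaw 66.6
```

```bash
python3 -m crank '[[[-8,-8,0,0,255],[-8,-7,8,0,255],[0,0,10,0,255],[0,0,10,0,255],[0,0,6,0,255],[0,0,0,0,255]]]'
python3 - <<'E'
from h import *
s=snap("side","side21"); t=snap("top","top21")
go(.518,-.168,.058)
crop(s,275,110,355,190,9,"pics/a.png");crop(t,355,170,425,240,9,"pics/b.png")
cv2.imwrite("pics/c21.png",np.hstack([cv2.resize(cv2.imread("pics/"+q),(400,400)) for q in("a.png","b.png")]))
E
```

```text
clock: 29.22
eef_pos: [0.5169, -0.1652, 0.0766]
tool_rot: [0.2, 0.98, -0.007, -0.014]
ft_force: [0.4, 0.5, -3.0]
grip_width: 0.0512
t 29.32 tcp [ 0.5175 -0.1655  0.0775] F [ 0.4  0.2 -2.6] w 0.0515 tool shift mm [-1.8 -1.7 19.5] tilt [-0.0281 -0.009  -0.9996] jaw 66.9
```

View pics/c21.png

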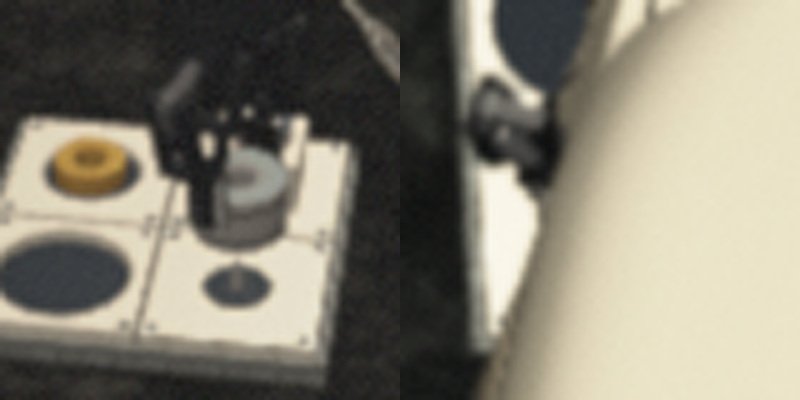

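```bash
python3 -m crank '[[[-2,-2,9,0,255],[0,-1,6,0,255],[0,0,0,0,255]]]'
python3 - <<'E'
from h import *
s=snap("side","side22")
go(.518,-.168,.050)
crop(s,285,120,355,190,10,"pics/b22.png")
E
```

```text
clock: 29.7
eef_pos: [0.5184, -0.1696, 0.0622]
tool_rot: [0.2, 0.98, -0.007, -0.012]
ft_force: [-0.0, 0.7, -4.0]
grip_width: 0.0509
t 29.75 tcp [ 0.5185 -0.1696  0.0624] F [ 0.5 -0.2 -3.3] w 0.0511 tool shift mm [ 0.9  1.5 12.4] tilt [-0.0262 -0.0096 -0.9996] jaw 66.9
```

View pics/b22.png

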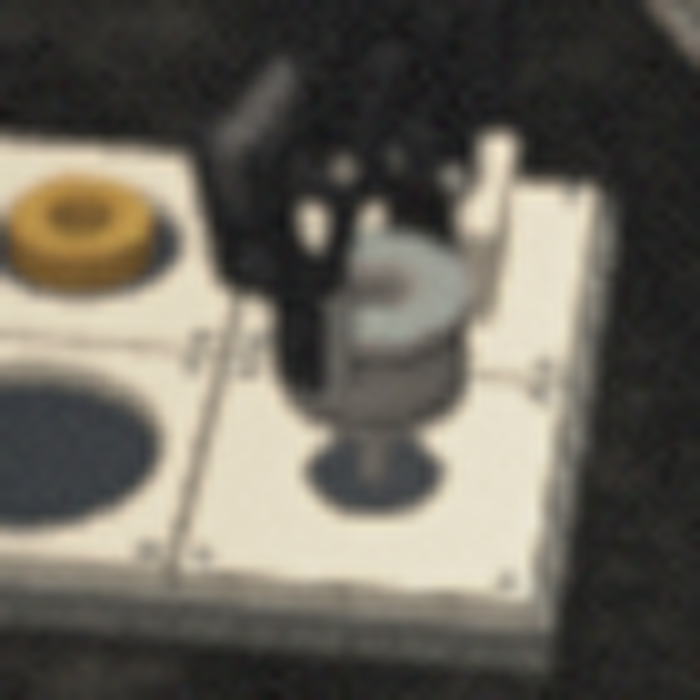

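```bash
python3 -m crank '[[[0,0,6,0,255],[0,0,6,0,255]]]'; python3 -m crank '[[[0,0,6,0,255]]]';  python3 -c "
from h import *
go(.518,-.1685,.0324)"
```

```text
clock: 30.0
eef_pos: [0.5189, -0.17, 0.0505]
tool_rot: [0.2, 0.98, -0.007, -0.011]
ft_force: [-0.2, 0.5, -3.3]
grip_width: 0.051
clock: 30.12
eef_pos: [0.5187, -0.1701, 0.0441]
tool_rot: [0.2, 0.98, -0.007, -0.011]
ft_force: [-0.4, 0.5, -3.2]
grip_width: 0.0513
t 30.12 tcp [ 0.5187 -0.1701  0.0441] F [-0.4  0.5 -3.2] w 0.0513 tool shift mm [ 1.1  1.4 11.7] tilt [-0.0245 -0.0101 -0.9996] jaw 66.9
```

```bash
python3 -m crank '[[[0,0,5,0,255],[0,0,3,0,255]]]'; python3 -m crank '[[[0,0,3,0,255]]]';  python3 -c "
from h import *
go(.518,-.1685,.0324)"
```

```text
clock: 30.38
eef_pos: [0.5181, -0.17, 0.0349]
tool_rot: [0.2, 0.98, -0.007, -0.011]
ft_force: [0.1, -0.9, -3.2]
grip_width: 0.0513
clock: 30.5
eef_pos: [0.5181, -0.17, 0.0322]
tool_rot: [0.2, 0.98, -0.007, -0.011]
ft_force: [-4.1, 2.3, 14.8]
grip_width: 0.0512
t 30.5 tcp [ 0.5181 -0.17    0.0322] F [-4.1  2.3 14.8] w 0.0512 tool shift mm [ 0.7  1.3 -0.2] tilt [-0.0253 -0.0098 -0.9996] jaw 66.9
```

Contact at exactly the expected seated height (0.0322 against 0.0324). Release.

```bash
python3 -m crank '[[[0,0,0,0,255],[0,0,0,0,200],[0,0,0,0,150],[0,0,0,0,80],[0,0,0,0,0],[0,0,0,0,0],[0,0,0,0,0]]]'
python3 - <<'E'
from h import *
s=snap("side","side23")
go(.518,-.168,.050)
crop(s,265,110,355,190,7,"pics/b23.png")
E
```

```text
clock: 31.38
eef_pos: [0.52, -0.1706, 0.0339]
tool_rot: [0.2, 0.98, -0.008, -0.009]
ft_force: [-0.3, -0.2, 0.5]
grip_width: 0.0853
t 31.43 tcp [ 0.52   -0.1706  0.0339] F [-0.8  0.2 -0.8] w 0.0857 tool shift mm [  3.1   1.3 -16.1] tilt [-0.021  -0.0113 -0.9997] jaw 66.9
```

View pics/b23.png

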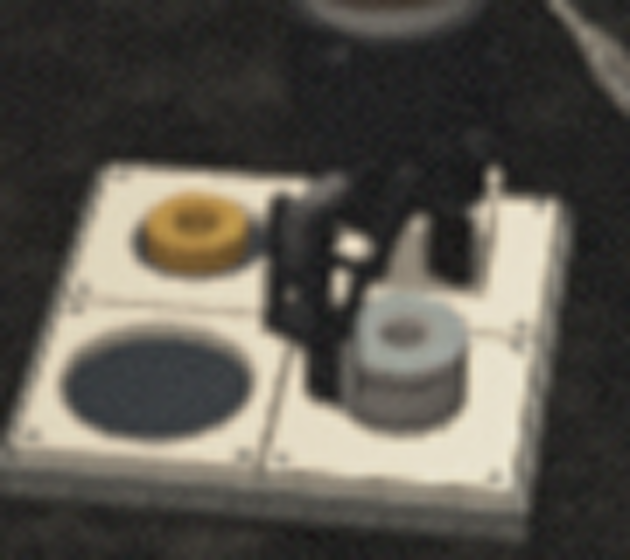

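```bash
python3 -m crank '[[[0,0,-10,0,0],[0,0,-20,0,0],[0,0,-30,0,0],[0,0,-30,0,0],[6,16,0,0,0],[12,34,0,0,0],[12,34,0,0,0],[12,34,0,0,0],[12,34,0,0,0],[0,0,0,0,0]]]'
python3 - <<'E'
from h import *
s=snap("side","side24"); t=snap("top","top24")
go(.54,.174,.1)
crop(s,265,100,355,190,6,"pics/a.png");crop(t,235,180,285,230,6,"pics/b.png")
cv2.imwrite("pics/c24.png",np.hstack([cv2.resize(cv2.imread("pics/"+q),(400,400)) for q in("a.png","b.png")]))
crop(s,235,190,335,290,6,"pics/b24.png")
E
```

```text
clock: 32.67
eef_pos: [0.5299, -0.0005, 0.124]
tool_rot: [0.2, 0.98, -0.007, -0.011]
ft_force: [-0.4, -0.9, -0.4]
grip_width: 0.0855
t 32.77 tcp [ 0.5299 -0.0027  0.1241] F [-0.9  0.1  0.3] w 0.0852 tool shift mm [ 60.1 166.7  22. ] tilt [-0.0237 -0.0107 -0.9997] jaw 66.8
```

View pics/c24.png

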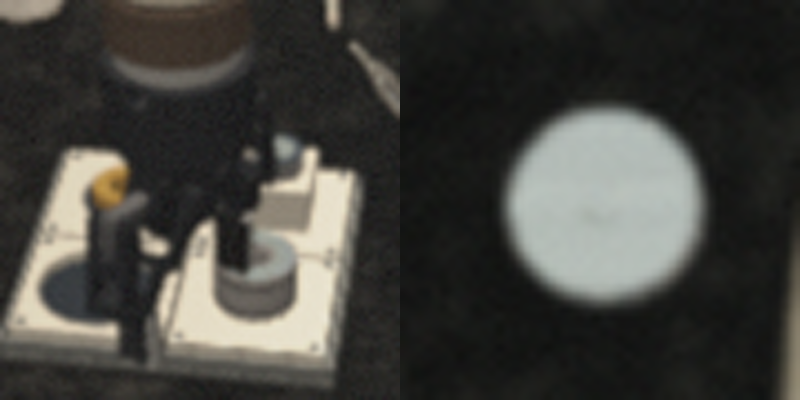

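View pics/b24.png

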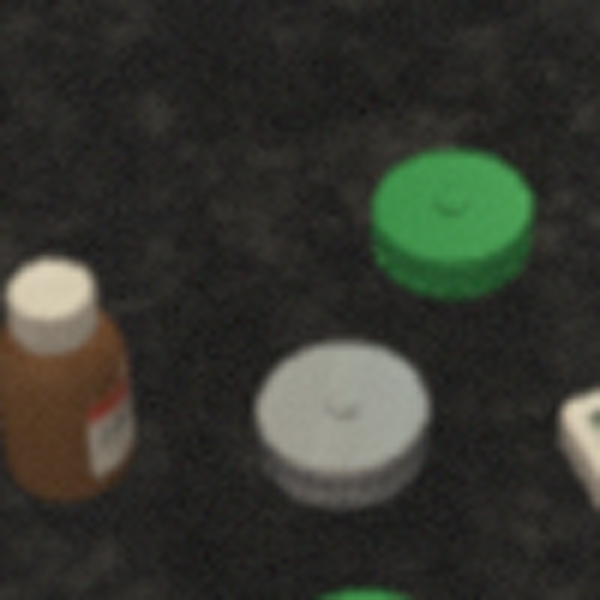

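```bash
python3 - <<'E'
from h import *
t=load("top24"); s=load("side24")
for c,roi in((t,(240,185,280,228)),(s,(270,240,312,280))):
    u0,v0,u1,v1=roi; g=cv2.resize(cv2.cvtColor(c["img"][v0:v1,u0:u1],cv2.COLOR_BGR2GRAY),None,fx=8,fy=8,interpolation=cv2.INTER_CUBIC)
    _,m=cv2.threshold(g,0,255,cv2.THRESH_BINARY+cv2.THRESH_OTSU)
    cs,_=cv2.findContours(m,cv2.RETR_EXTERNAL,cv2.CHAIN_APPROX_NONE); q=max(cs,key=cv2.contourArea).reshape(-1,2)
    p=toplane(c,(q+.5)/8-.5+[u0,v0],.022); e=cv2.fitEllipse((p*1e4).astype(np.float32)); print(np.round(e[0],0)/1e4,np.round(e[1],0)/1e4)
print("boss side",atz(s,235+343/6-.5,190+406/6-.5,.024))
E
python3 -m crank '[[[6,16,0,0,0],[12,33,0,0,0],[12,33,0,0,0],[12,33,0,0,0],[12,33,0,0,0],[8,22,0,0,0],[0,0,0,0,0]]]'; python3 -c "
from h import *
go(.54,.174,.1)"
```

```text
[0.5411 0.1733] [0.0648 0.066 ]
[0.5389 0.1745] [0.064  0.0666]
boss side [0.53851814 0.17513138 0.024     ]
clock: 33.65
eef_pos: [0.541, 0.1822, 0.1208]
tool_rot: [0.207, 0.978, -0.007, -0.011]
ft_force: [-0.3, 0.1, -0.4]
grip_width: 0.0851
t 33.65 tcp [0.541  0.1822 0.1208] F [-0.3  0.1 -0.4] w 0.0851 tool shift mm [-2.8 -7.6 20.9] tilt [-0.0251 -0.0092 -0.9996] jaw 66.1
```

```bash
python3 -m crank '[[[-3,-7,12,0,0],[0,-1,14,0,0],[0,0,14,0,0],[0,0,14,0,0],[0,0,10,0,0],[0,0,0,0,0]]]'
python3 - <<'E'
from h import *
s=snap("side","side25")
go(.54,.174,.007)
crop(s,245,190,335,280,8,"pics/b25.png")
E
```

```text
clock: 34.4
eef_pos: [0.5371, 0.1682, 0.0506]
tool_rot: [0.21, 0.978, -0.009, -0.013]
ft_force: [-0.7, 0.8, 0.6]
grip_width: 0.0853
t 34.45 tcp [0.5375 0.1684 0.0511] F [ 0.6 -0.6  0.3] w 0.0854 tool shift mm [-0.9  7.1 44. ] tilt [-0.0285 -0.0108 -0.9995] jaw 65.8
```

View pics/b25.png

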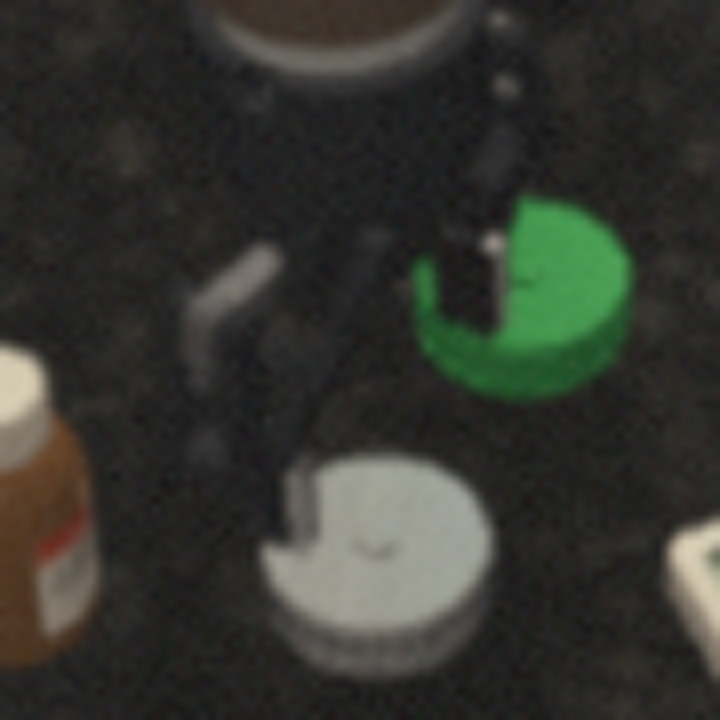

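Offset along the jaw by 7 mm. Correct that, then descend.

```bash
python3 -m crank '[[[-1,6,0,0,0],[0,3,5,0,0],[0,0,5,0,0],[0,0,0,0,0]]]'
python3 - <<'E'
from h import *
s=snap("side","side26")
go(.54,.174,.007)
crop(s,245,190,335,280,8,"pics/b26.png")
E
```

```text
clock: 34.95
eef_pos: [0.5436, 0.1777, 0.0418]
tool_rot: [0.209, 0.978, -0.007, -0.011]
ft_force: [-0.6, 0.9, 0.3]
grip_width: 0.0855
t 35.0 tcp [0.5438 0.1777 0.042 ] F [ 0.1 -0.  -0.2] w 0.0856 tool shift mm [ 1.3 -4.3 35.1] tilt [-0.0247 -0.0094 -0.9996] jaw 65.9
```

View pics/b26.png

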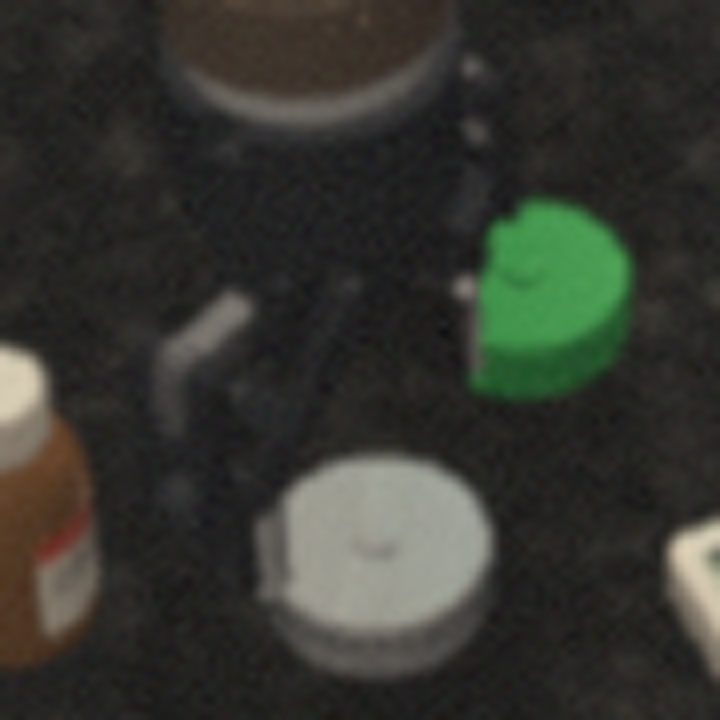

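```bash
python3 -m crank '[[[1,-3,0,0,0],[0,-1,4,0,0],[0,0,0,0,0]]]'; python3 -c "
from h import *
go(.54,.174,.007)"
```

```text
clock: 35.38
eef_pos: [0.5409, 0.174, 0.0381]
tool_rot: [0.209, 0.978, -0.007, -0.011]
ft_force: [0.1, -0.5, 0.6]
grip_width: 0.0854
t 35.38 tcp [0.5409 0.174  0.0381] F [ 0.1 -0.5  0.6] w 0.0854 tool shift mm [ 0.3  0.2 31.1] tilt [-0.0245 -0.0095 -0.9997] jaw 65.8
```

```bash
python3 -m crank '[[[0,0,8,0,0],[0,0,8,0,0]]]'; python3 -m crank '[[[0,0,7,0,0],[0,0,5,0,0],[0,0,0,0,0]]]'
python3 - <<'E'
from h import *
s=snap("side","side27")
go(.54,.174,.007)
crop(s,245,190,335,280,8,"pics/b27.png")
E
```

```text
clock: 35.62
eef_pos: [0.5411, 0.1739, 0.0218]
tool_rot: [0.209, 0.978, -0.007, -0.01]
ft_force: [0.2, 0.8, 0.3]
grip_width: 0.0857
clock: 36.0
eef_pos: [0.5397, 0.1735, 0.0074]
tool_rot: [0.209, 0.978, -0.007, -0.012]
ft_force: [0.1, 0.7, 0.2]
grip_width: 0.0856
t 36.05 tcp [0.5399 0.1736 0.0077] F [ 0.3 -0.1  1. ] w 0.0855 tool shift mm [0.1 0.5 0.7] tilt [-0.0253 -0.0097 -0.9996] jaw 65.8
```

View pics/b27.png

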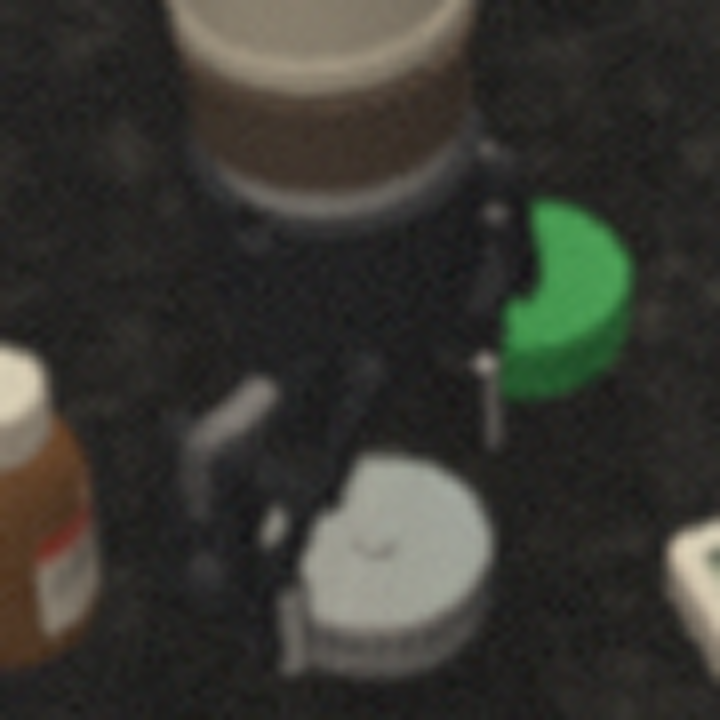

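```bash
python3 -m crank '[[[0,0,0,0,25],[0,0,0,0,50],[0,0,0,0,80],[0,0,0,0,120],[0,0,0,0,180],[0,0,0,0,255],[0,0,0,0,255]]]'
python3 - <<'E'
from h import *
s=snap("side","side28")
go(.54,.174,.007)
crop(s,245,190,335,280,8,"pics/b28.png")
E
```

```text
clock: 36.92
eef_pos: [0.5405, 0.1735, 0.0092]
tool_rot: [0.209, 0.978, -0.007, -0.011]
ft_force: [-0.0, -1.5, 1.3]
grip_width: 0.0608
t 36.98 tcp [0.5405 0.1734 0.0092] F [-0.7 -0.9  1. ] w 0.0613 tool shift mm [0.6 0.3 2.2] tilt [-0.0235 -0.0097 -0.9997] jaw 65.8
```

View pics/b28.png

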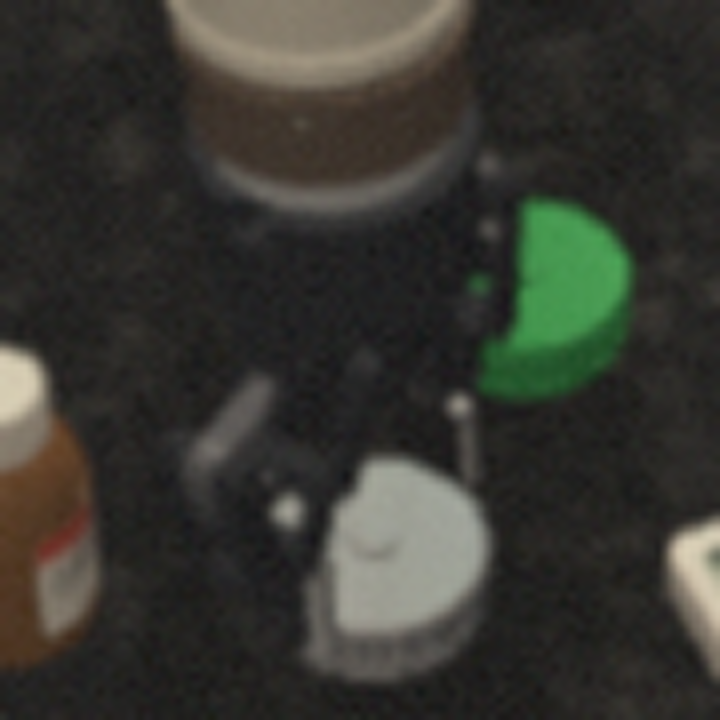

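Run:
```python
from h import *
s=load("side28"); p=np.array([.5405,.1734,0]); j=np.array([.41,.912,0]); x=np.array([-.912,.41,0])
f=lambda q:np.round((np.array(proj(s,q))-[245,190]+.5)*8)
for z in(0,.005,.009,.015): print(z,f(p+j*.031+x*.011+[0,0,z]),f(p+j*.031-x*.011+[0,0,z]),f(p-j*.031+x*.011+[0,0,z]))
```

```text
0 [343. 679.] [280. 646.] [466. 538.]
0.005 [343. 668.] [279. 635.] [466. 526.]
0.009 [342. 659.] [278. 626.] [466. 517.]
0.015 [341. 645.] [277. 612.] [466. 503.]
```

```bash
python3 -m crank '[[[0,0,-5,0,255],[0,0,-6,0,255],[0,0,-10,0,255],[0,0,-14,0,255],[0,0,-16,0,255],[0,0,-16,0,255],[0,0,-16,0,255],[0,0,0,0,255]]]'
python3 - <<'E'
from h import *
s=snap("side","side29")
go(.6173,-.1655,.1)
crop(s,245,170,345,290,6,"pics/b29.png")
E
```

```text
clock: 37.98
eef_pos: [0.542, 0.1744, 0.0972]
tool_rot: [0.209, 0.978, -0.007, -0.011]
ft_force: [0.0, -0.2, -4.2]
grip_width: 0.0609
t 38.02 tcp [0.5413 0.1742 0.0962] F [-0.8 -0.3 -4.4] w 0.061 tool shift mm [-208.4 -278.8   -2.4] tilt [-0.0265 -0.0101 -0.9996] jaw 65.8
```

View pics/b29.png

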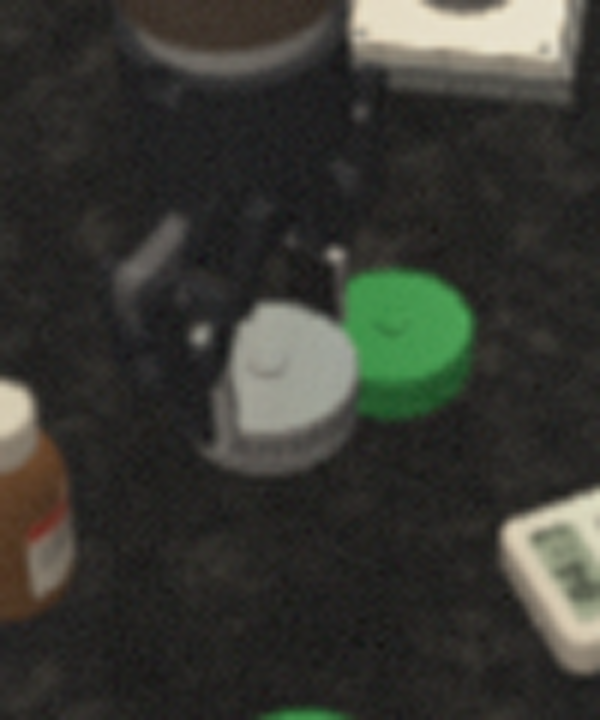

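```bash
python3 - <<'E'
from h import *
s=load("side29"); print(atz(s,245+267/6-.5,170+358/6-.5,.111))
E
python3 -m crank '[[[-10,-14,-4,0,255],[-20,-27,-2,0,255],[-20,-27,0,0,255],[-20,-27,0,0,255],[-20,-27,0,0,255],[-20,-27,0,0,255],[-20,-27,0,0,255],[-20,-27,0,0,255],[-20,-27,0,0,255],[-20,-27,0,0,255],[-10,-14,0,0,255],[0,0,0,0,255]]]'; python3 -c "
from h import *
go(.617,-.166,.07)"
```

```text
[0.54206133 0.17233115 0.111     ]
clock: 39.52
eef_pos: [0.607, -0.1768, 0.0963]
tool_rot: [0.212, 0.977, -0.011, -0.02]
ft_force: [-0.1, 1.8, -5.4]
grip_width: 0.0605
t 39.52 tcp [ 0.607  -0.1768  0.0963] F [-0.1  1.8 -5.4] w 0.0605 tool shift mm [-5.5 14.8 25.7] tilt [-0.0435 -0.0134 -0.999 ] jaw 65.5
```

```bash
python3 -m crank '[[[-3,8,0,0,255],[-2,6,6,0,255],[0,0,8,0,255],[0,0,0,0,255]]]'
python3 - <<'E'
from h import *
s=snap("side","side30")
go(.617,-.166,.05)
crop(s,255,110,355,200,7,"pics/b30.png")
E
```

```text
clock: 40.02
eef_pos: [0.6165, -0.1612, 0.0799]
tool_rot: [0.21, 0.977, -0.01, -0.021]
ft_force: [-0.8, 0.1, -5.3]
grip_width: 0.0612
t 40.08 tcp [ 0.6169 -0.1612  0.0803] F [ 0.6 -0.1 -4.9] w 0.061 tool shift mm [-3.2 -3.4 30.3] tilt [-0.0453 -0.0112 -0.9989] jaw 65.8
```

View pics/b30.png

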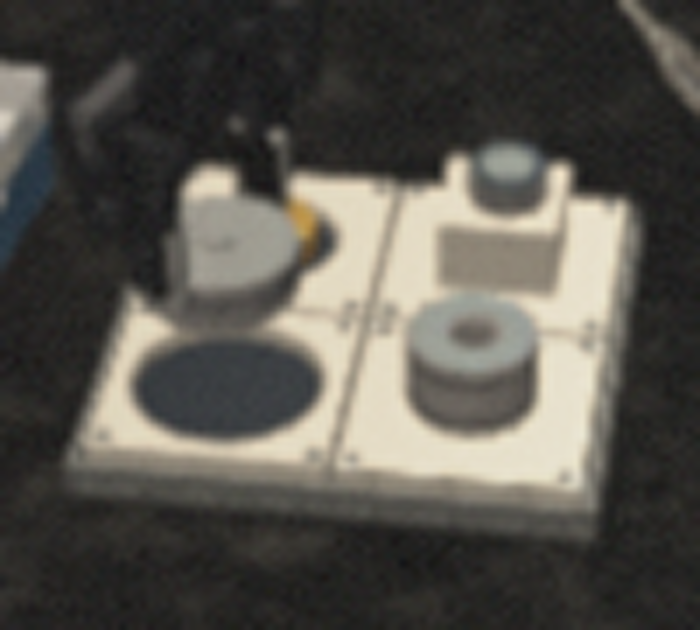

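```bash
python3 -m crank '[[[-2,-3,10,0,255],[-1,-1,10,0,255],[0,0,8,0,255],[0,0,6,0,255],[0,0,0,0,255]]]'
python3 - <<'E'
from h import *
s=snap("side","side31")
go(.617,-.166,.0212)
crop(s,255,110,355,200,7,"pics/b31.png")
E
```

```text
clock: 40.7
eef_pos: [0.6159, -0.1672, 0.0436]
tool_rot: [0.21, 0.977, -0.01, -0.021]
ft_force: [0.1, -1.0, -4.9]
grip_width: 0.0612
t 40.75 tcp [ 0.6161 -0.1672  0.044 ] F [ 0.3 -0.2 -4.3] w 0.0611 tool shift mm [-1.1  2.1 22.7] tilt [-0.0455 -0.0114 -0.9989] jaw 65.8
```

View pics/b31.png

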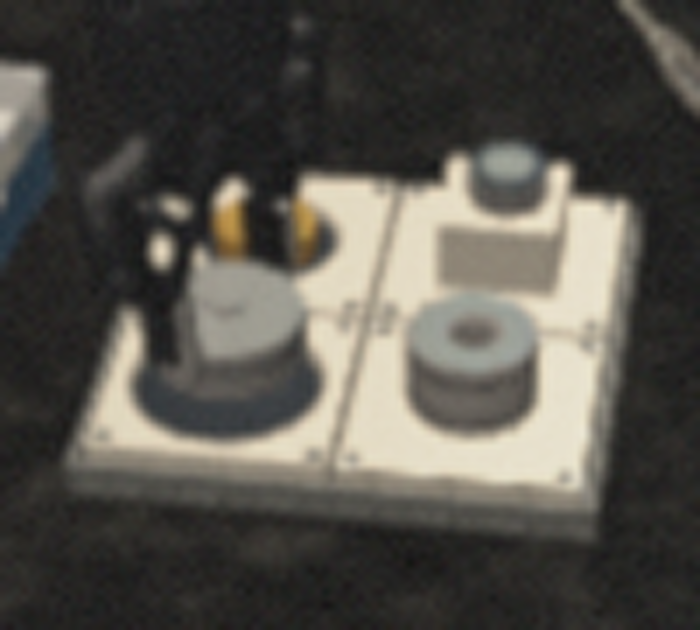

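```bash
python3 -m crank '[[[0,0,7,0,255],[0,0,6,0,255]]]'; python3 -m crank '[[[0,0,4,0,255]]]'; python3 -m crank '[[[0,0,3,0,255]]]'; python3 -c "
from h import *
go(.617,-.166,.0212)"
```

```text
clock: 41.0
eef_pos: [0.6166, -0.1677, 0.0315]
tool_rot: [0.21, 0.977, -0.01, -0.02]
ft_force: [0.2, 0.4, -5.1]
grip_width: 0.0609
clock: 41.12
eef_pos: [0.6163, -0.1677, 0.0271]
tool_rot: [0.21, 0.977, -0.01, -0.02]
ft_force: [0.2, -0.7, -5.4]
grip_width: 0.0613
clock: 41.25
eef_pos: [0.6161, -0.1677, 0.0237]
tool_rot: [0.21, 0.977, -0.01, -0.02]
ft_force: [-0.5, 0.1, -4.6]
grip_width: 0.061
t 41.25 tcp [ 0.6161 -0.1677  0.0237] F [-0.5  0.1 -4.6] w 0.061 tool shift mm [-0.3  2.   2.5] tilt [-0.0433 -0.012  -0.999 ] jaw 65.8
```

```bash
python3 -m crank '[[[0,0,2,0,255]]]'; python3 -m crank '[[[0,0,2,0,255]]]'
```

```text
clock: 41.38
eef_pos: [0.6158, -0.1676, 0.0216]
tool_rot: [0.21, 0.977, -0.01, -0.02]
ft_force: [-2.6, 0.5, 1.4]
grip_width: 0.0609
clock: 41.5
eef_pos: [0.6158, -0.1676, 0.0213]
tool_rot: [0.21, 0.977, -0.01, -0.02]
ft_force: [-5.9, 1.2, 11.5]
grip_width: 0.0615
```

Contact at 0.0213, against 0.0212 expected. Release and back off.

```bash
python3 -m crank '[[[0,0,0,0,255],[0,0,0,0,200],[0,0,0,0,150],[0,0,0,0,80],[0,0,0,0,0],[0,0,0,0,0],[0,0,0,0,0]]]'
python3 - <<'E'
from h import *
s=snap("side","side32")
go(.617,-.166,.0212)
crop(s,255,110,355,200,7,"pics/b32.png")
E
```

```text
clock: 42.38
eef_pos: [0.6183, -0.1683, 0.0235]
tool_rot: [0.21, 0.978, -0.011, -0.017]
ft_force: [-0.0, 0.1, 0.3]
grip_width: 0.0853
t 42.42 tcp [ 0.6183 -0.1683  0.0236] F [-0.5 -0.4  0. ] w 0.0854 tool shift mm [2.1 1.6 2.4] tilt [-0.0372 -0.0135 -0.9992] jaw 65.8
```

View pics/b32.png

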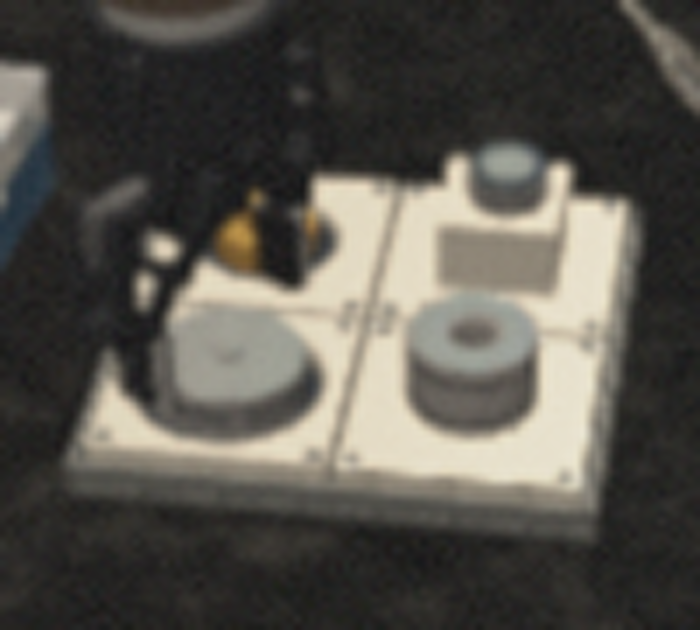

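```bash
python3 -m crank '[[[0,0,-8,0,0],[0,0,-15,0,0],[0,0,-25,0,0],[0,0,-30,0,0],[0,0,-30,0,0],[20,20,-15,0,0],[20,35,0,0,0],[20,35,0,0,0],[20,35,0,0,0],[20,35,0,0,0],[10,20,0,0,0],[0,0,0,0,0]]]'
python3 - <<'E'
from h import *
s=snap("side","side33"); t=snap("top","top33")
go(.54,.174,.2)
crop(s,255,110,355,200,6,"pics/a.png");crop(t,355,140,455,240,6,"pics/b.png")
cv2.imwrite("pics/c33.png",np.hstack([cv2.resize(cv2.imread("pics/"+q),(400,400)) for q in("a.png","b.png")]))
P=cloud(t)
print("base z",np.median(P[169:178,380:392,2]),"body",np.median(P[200:206,384:386,2]),"collar",np.percentile(P[165:178,416:430,2],[50,80,95]),"head",np.median(P[204:207,426:430,2]))
E
```

```text
clock: 43.92
eef_pos: [0.6007, 0.0478, 0.1645]
tool_rot: [0.211, 0.977, -0.009, -0.007]
ft_force: [0.2, -0.3, 0.2]
grip_width: 0.0852
t 44.02 tcp [0.6008 0.0459 0.1643] F [-0.7 -0.  -1. ] w 0.0851 tool shift mm [108.8  90.5 -36.6] tilt [-0.0175 -0.0153 -0.9997] jaw 65.5
base z 0.035728545749390495 body 0.05445984046234478 collar [0.02928818 0.0319958  0.03390326] head 0.0708304869070703
```

View pics/c33.png

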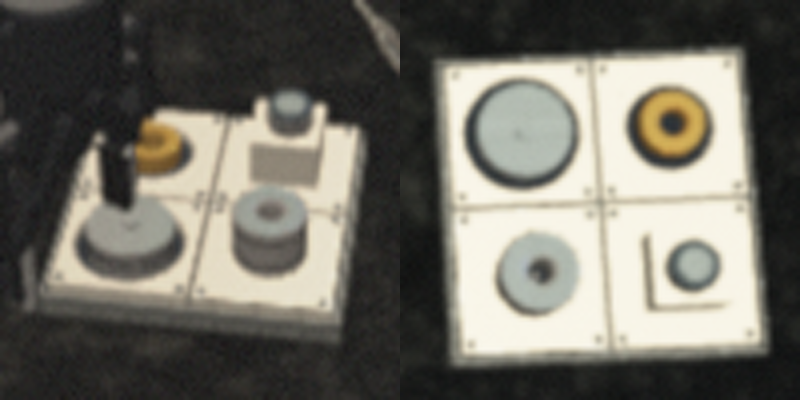

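View pics/top33.png

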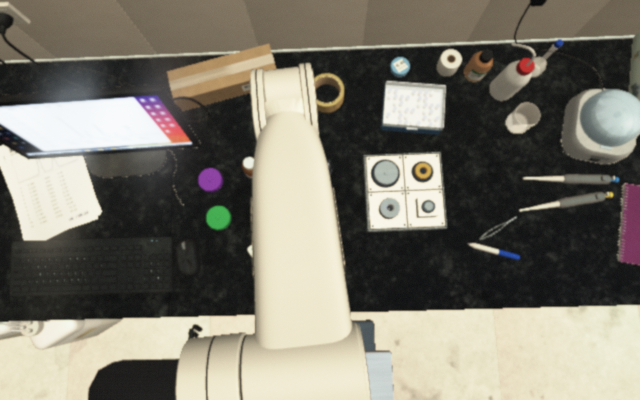

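Run:
```python
from h import *
t=load("top33"); f=lambda u,v:(355+(u-400)/4-.5,140+v/4-.5)
print("seats(top cam): plunger .5185,-.2675 collar .619,-.2657 body .5185,-.1665 base .618,-.1658")
for n,u,v,z in(("plunger",694,265,.068),("collar",674,122,.030),("body",538,272,.054),("base",521,131,.034)): print(n,atz(t,*f(u,v),z).round(4))
c=load("top33"); P=cloud(t); 
for i in range(5):
    from workcell import bot
s=load("side33"); s0=load("side0")
# bystanders vs start in side view
for nm,(u0,v0,u1,v1) in dict(bottle=(230,230,262,276),timer=(325,248,365,284)).items():
    a=s0["img"][v0:v1,u0:u1]; r=cv2.matchTemplate(s["img"][v0-8:v1+8,u0-8:u1+8],a,cv2.TM_CCOEFF_NORMED); _,m,_,l=cv2.minMaxLoc(r); print(nm,m,np.array(l)-8)
```

```text
seats(top cam): plunger .5185,-.2675 collar .619,-.2657 body .5185,-.1665 base .618,-.1658
plunger [ 0.5172 -0.2644  0.068 ]
collar [ 0.6206 -0.2666  0.03  ]
body [ 0.5181 -0.1669  0.054 ]
base [ 0.617  -0.1637  0.034 ]
bottle 0.9977770447731018 [0 0]
timer 0.9992778301239014 [0 0]
```

All parts lie within 3.5 mm of their seats in the top view, and the bottle and timer match the starting picture with zero shift. Handing in.

```bash
python3 -c "
from workcell import bot
o=bot.get_obs(); print(o['clock'],o['ft_force'],o['eef_pos']); print(bot.job_done())"
```

```text
44.025 [-0.71403939 -0.04089068 -0.97309962] [0.60083857 0.04591678 0.16432926]
the job is handed in; nothing more can be done
None
```

I stripped the die top-down and handed the job in at 44 s: plunger in its bored block, collar in the small well, die body over the peg, die base in the large well. I lowered each part until the force reading showed contact, then opened the gripper. No verdict came back.

**Position:** measured in the top camera, the plunger is about 3.4 mm off its seat centre (limit 6), the collar 1.8 mm (limit 10), the body 0.6 mm (limit 8) and the base 2.3 mm (limit 10).

**Height:** the tops read 54.5 mm for the body (54 expected) and 35.7 mm for the base (34 expected). The collar's ring reads about 29 to 34 mm (30 expected), and all four parts look upright.

**Bystanders:** the bottle and the timer match the starting side picture with no shift.

**What disagreed:**
- The side and top cameras differed by about 3 mm, so I used their mean or compared within one camera.
- The plunger made contact about 1.5 mm above its expected height while still gripped. After release its top read 68.1 mm (68 expected), but 70.8 mm in the last picture, so I can't fully confirm its height.
- The tool tilted up to about 0.047 rad while carrying the base, which hung about 0.02 rad off level. It lay flat once released.

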